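# Wedge the rocking analyser

### The arm

A 6-joint arm with a two-finger parallel gripper is mounted at the origin on the work surface. World frame = base frame: x ahead of the robot, y to its left, z up, the work surface at z = 0. Lengths are in m, angles in degrees, forces in N, time in s.
With the tool pointing down it reaches from about 0.25 to 0.725 m from the base axis. Payload 9.7 kg.
Tool frame: the origin (TCP) lies midway between the tips of the shut fingers; the grasp point (between the pads) lies 19 mm behind it (bot.pinch_z is the distance from the TCP to the grasp point, in m); z points along the fingers, y is the direction in which the jaws open and shut (so a half turn about z gives the same grasp; the last joint's range is limited). The gripper opens to 85 mm and grips with 20 to 120 N. Pads are 22 mm wide; open, the fingers measure 114 mm over their backs; the gripper's body (76 mm by 85 mm) begins 54 mm behind the grasp point. The pads swing forward as they close: fully open they stand 13 mm farther back than shut.
Start: joints at [71.448, 4.979, 10.078, 95.1, 0, 90], TCP at [0.175, 0.521, 0.202] pointing down, gripper open.
Joint ranges: [-179.16, 179.16], [-48.56, 103.87], [-65.8, 70.77], [-126.05, 130.52], [-82.76, 87.17], [-180, 180]. Speed limits (degrees/s): [127.2, 127.2, 147.25, 180, 180, 180].

### API

Orientations are given as [roll, pitch, yaw] about the fixed x, y, z axes, in that order (R = Rz(yaw) Ry(pitch) Rx(roll)).
In Python, from workcell import bot, imaging gives the robot as it stands.
- The arm moves only by the tool servo_tool, never from a script. Its argument "moves" is a list that holds one entry, the list of rows, each a list of 7 numbers: the turn, a rotation vector about the tool's x, y, z in rad, then the shift along the tool's x, y, z in cm, then the finger opening in cm, from 0 to 8.54. A call has 1 to 12 rows; each row shifts and turns the pose as measured when the row begins, along the tool's axes as they then stand; what a row does not reach is not made up. A row lasts 1/12 s, in which the tool goes at most 41.7 mm and 7.16 degrees, less where a joint would pass 70% of its speed; a pose out of reach is approached as far as the arm can. A call is refused whole if a number of a shift passes 4.17 or a number of a turn 0.125, either way. A call with a gripper value outside its range is refused whole. The fingers move at their own pace and stop on an object; "force" is the grip in N (left out, the last holds). Time passes only in rows, so rows that do not move let the fingers close. It gives the time, the measured TCP pose, the force and the opening at its end, in the units of the state.
- bot.get_obs(): the state, without advancing time (a new reading comes with each control period).
- imaging.camera(name): name is "scene" or "top"; returns the picture (384x512x3 uint8, blue, green, red); there is no depth.
- imaging.calibration(name): a dict with "fx", "fy", "cx", "cy" (pixels), "camera_from_world" (4x4, takes a point from world to camera coordinates). Camera axes: x right, y down, z forward; pixel columns grow to the right and rows downward; lengths in m; the calibration is good to about 2 mm. A picture is of the moment at which its call begins. calibration takes no time and is no camera call.
- bot.job_done(): hands the job in, once; it reports no verdict.
The state is a dict: "time": time; "q": joint angles; "qd": joint speeds; "joint_efforts": joint torques, N m; "ee_pos": TCP position; "tcp_rot": TCP orientation; "wrist_force": force on the tool from outside, world axes, zero at the start; "torque": the same for the moment, N m; "opening": finger opening in m.
Only numpy, scipy, OpenCV 4.12 (cv2) and the standard library are available. Lean on these libraries where they do the work, as an engineer would, in place of code of your own. Each camera call takes 0.05 s, during which the arm holds its last target.

### The job

The white bench analyser rocks because its front left foot (nearest the robot, on the robot's left) does not reach the bench. Push the orange wedge, thin end first, along the bench under that foot until it is snug and the analyser stands level without rocking, only pushing with the fingertips and never picking the wedge up. Then press down firmly with the fingertips on top of the case above that foot to feel that it no longer dips, and finish while still pressing there; do not shove the analyser out of its place or disturb the other things.

Things in the scene. Friction and masses are not known exactly. Their poses are not given: they have to be found in the camera images.
- analyser: White bench analyser, loose, about 3 kg; case 220 (x) by 280 (y) mm. Origin: at bench level under its middle; x points from its front (robot side) to its back, y to the robot's left. Case underside 22 mm above the bench; the front half is a flat deck 80 mm above the bench; the back, from about x = -15 mm (tilted screen), rises to 190 mm. Ball-ended feet, 20 mm across, at x = +-85, y = +-115 mm.
- corner (a point): The point to press: on the flat deck right above the short foot (analyser x = -85, y = +115 mm), 25 mm from the front and left edges, 80 mm above the bench. Pressing here with some 2 to 4 N tips the unsupported corner down until the foot meets what is below it.
- foot_spot (a point): Bench-level point straight below the short front left foot (a rubber ball end, 20 mm across); axes as the analyser's. That foot is screwed up by an unknown 5 to 10 mm and hangs so far above the bench, while the analyser stands level on its other three feet; this point does not tell how far.
- wedge: Loose orange wedge, 0.12 kg, 120 mm long (x), 60 mm wide (y). Origin: centre of its underside. +x points to the thin end (2 mm high); the thick end (x = -60 mm) is a flat upright face 21 mm high, to push on. The top slopes evenly. It slides with under 2 N and resists 3 N more or above once it bears on the foot; some 15 N would shove the analyser.
- beaker: Bystander: open glass beaker, 70 mm across, 90 mm high. Origin: centre of the underside.
- jar: Bystander: closed amber jar, 60 mm across, 85 mm high. Origin: centre of the underside.
- wash_bottle: Bystander: white bottle with red cap, 64 mm across, 170 mm high. Origin: centre of the underside.
- tip_box: Bystander: blue closed box, 85 x 120 x 50 mm. Origin: centre of the underside.
- screwdriver: Bystander: screwdriver lying on the bench, its length along its x axis, handle to -x. Origin: on the bench, under the tool.
- notebook: Bystander: green notebook, 150 x 210 x 14 mm. Origin: centre of the underside.
- dish: Bystander: shallow white dish, 90 mm across, 18 mm high. Origin: centre of the underside.
There are look-alikes about, which are no part of the job. What is shaped like the wedge but purple or turquoise is not meant.

How it is judged:
By the outcome, as a careful person would: the job done as asked, in the order asked, and still so for the second after the job is handed in, while the arm keeps its last pose, push and grip.
It also fails if it takes over 51 s, if anything falls off the work surface, if the arm or the gripper's body presses on something with over 40 N, if the wrist force passes 120 N, or if a joint passes its speed limit or range.

## Working session

There is one attempt and no reset: what is moved stays moved. The work goes in short steps, Python scripts to look and compute and a tool call to move; the robot and the scene stay as the last step left them, time stands still between calls to the robot, and variables do not carry over. Pictures are saved under pics/ and viewed, and the job is handed in when it is done.

Besides the shell and the picture viewer there is one more tool, called after "Call:" as name([rows], argument=value, ...), one row to a line, values as JSON. servo_tool: Moves the arm, as the interface text tells. Its arguments: {"type":"object","properties":{"moves":{"type":"array","items":{"type":"array","items":{"type":"array","items":{"type":"number"}}}},"force":{"type":"number"}},"required":["moves"]}

```bash
ls; mkdir -p pics; python3 - <<'E'
from workcell import bot, imaging
import cv2
print(bot.get_obs())
for n in("scene","top"):
    im=imaging.camera(n); cv2.imwrite(f"pics/{n}0.png",im)
    c=imaging.calibration(n); print(n,c)
E
```

```text
pics
{'time': 0.0, 'q': array([7.14495557e+01, 5.01075191e+00, 1.00326222e+01, 9.51000154e+01,
       2.39113362e-03, 8.99993686e+01]), 'qd': array([ 0.00077046, -0.0019122 , -0.03358419, -0.03022836, -0.05090198,
       -0.01259702]), 'joint_efforts': array([-1.51945351e-03, -5.20384133e+01,  4.64807546e+01,  1.59055309e-02,
       -1.94630315e-04, -1.26029857e-05]), 'ee_pos': array([0.17487361, 0.52115824, 0.20087004]), 'tcp_rot': array([-1.79921855e+02, -2.39199255e-03,  1.61450184e+02]), 'wrist_force': array([-0.85299911, -0.65166614, -0.15595185]), 'torque': array([ 0.04967958, -0.00592546,  0.03240885]), 'opening': 0.08527739618688912}
scene {'fx': 386.5464802832963, 'fy': 386.5464802832963, 'cx': 254.05903643264062, 'cy': 189.5762077442251, 'camera_from_world': array([[ 0.88029437,  0.47416931,  0.01566153, -0.45211224],
       [ 0.36603743, -0.65780577, -0.65826148, -0.15741412],
       [-0.30182514,  0.58519658, -0.75262643,  1.57430203],
       [ 0.        ,  0.        ,  0.        ,  1.        ]])}
top {'fx': 467.96216900678394, 'fy': 467.96216900678394, 'cx': 256.7443254797331, 'cy': 196.19573776224152, 'camera_from_world': array([[-0.0269544 , -0.99963492,  0.00186884, -0.01430492],
       [-0.98750445,  0.02633684, -0.15537479,  0.53074847],
       [ 0.15526885, -0.00603352, -0.98785383,  1.66723817],
       [ 0.        ,  0.        ,  0.        ,  1.        ]])}
```

View pics/scene0.png

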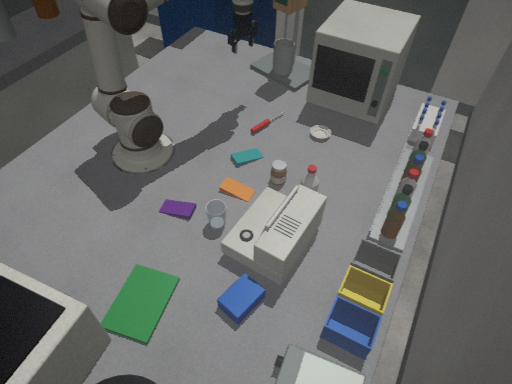

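View pics/top0.png

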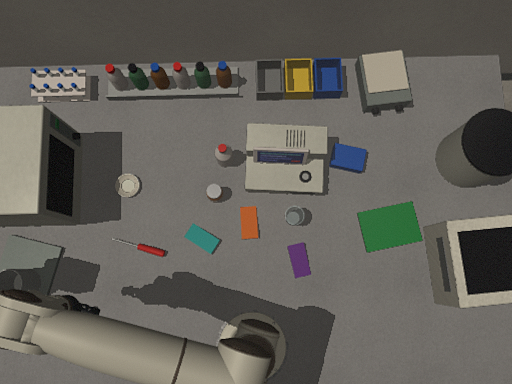

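The top view (image up = +x, image left = +y) shows the orange wedge at (250,222). The analyser is at (286,158), with its front left deck corner near (247,191). The jar is at (214,192), the beaker at (295,215), and the look-alikes are turquoise at (202,238) and purple at (299,260). Next I'll enlarge both views and measure.

```bash
cat > h.py <<'E'
import numpy as np, cv2
from workcell import bot, imaging
def ray(n,uv,z):
    c=imaging.calibration(n); T=np.array(c["camera_from_world"]); R=T[:3,:3]; o=-R.T@T[:3,3]
    d=R.T@np.array([(uv[0]-c["cx"])/c["fx"],(uv[1]-c["cy"])/c["fy"],1]); 
    return o+d*(z-o[2])/d[2]
def proj(n,p):
    c=imaging.calibration(n); T=np.array(c["camera_from_world"]); q=T[:3,:3]@np.array(p)+T[:3,3]
    return np.array([c["fx"]*q[0]/q[2]+c["cx"],c["fy"]*q[1]/q[2]+c["cy"]])
def tri(a,b):
    A=[];B=[]
    for n,uv in(("scene",a),("top",b)):
        c=imaging.calibration(n);T=np.array(c["camera_from_world"]);R=T[:3,:3];o=-R.T@T[:3,3]
        d=R.T@np.array([(uv[0]-c["cx"])/c["fx"],(uv[1]-c["cy"])/c["fy"],1]);d/=np.linalg.norm(d)
        P=np.eye(3)-np.outer(d,d);A.append(P);B.append(P@o)
    return np.linalg.lstsq(np.vstack(A),np.hstack(B),rcond=None)[0]
def crop(im,x,y,w,h,s,name):
    cv2.imwrite(name,cv2.resize(im[y:y+h,x:x+w],None,fx=s,fy=s,interpolation=cv2.INTER_CUBIC))
def orange(im):
    v=cv2.cvtColor(im,cv2.COLOR_BGR2HSV); return cv2.inRange(v,(5,150,60),(18,255,255))
E
python3 - <<'E'
from h import *
for n in("scene","top"):
    im=cv2.imread(f"pics/{n}0.png")
    m=orange(im); cs,_=cv2.findContours(m,cv2.RETR_EXTERNAL,cv2.CHAIN_APPROX_NONE)
    for c in cs:
        if cv2.contourArea(c)>80:
            r=cv2.minAreaRect(c); print(n,cv2.contourArea(c),r); print(cv2.approxPolyDP(c,3,True).reshape(-1,2).tolist())
crop(cv2.imread("pics/top0.png"),190,110,150,140,5,"pics/topc.png")
crop(cv2.imread("pics/scene0.png"),190,140,150,140,5,"pics/scenec.png")
E
```

```text
scene 103.0 ((43.70000076293945, 10.399999618530273), (16.54690170288086, 12.521980285644531), 63.43495178222656)
[[46, 2], [35, 7], [43, 18], [50, 14], [43, 9], [48, 5]]
top 466.5 ((248.64462280273438, 222.1030731201172), (31.784320831298828, 16.141775131225586), 86.8201675415039)
[[255, 206], [240, 208], [242, 238], [257, 237]]
```

View pics/topc.png

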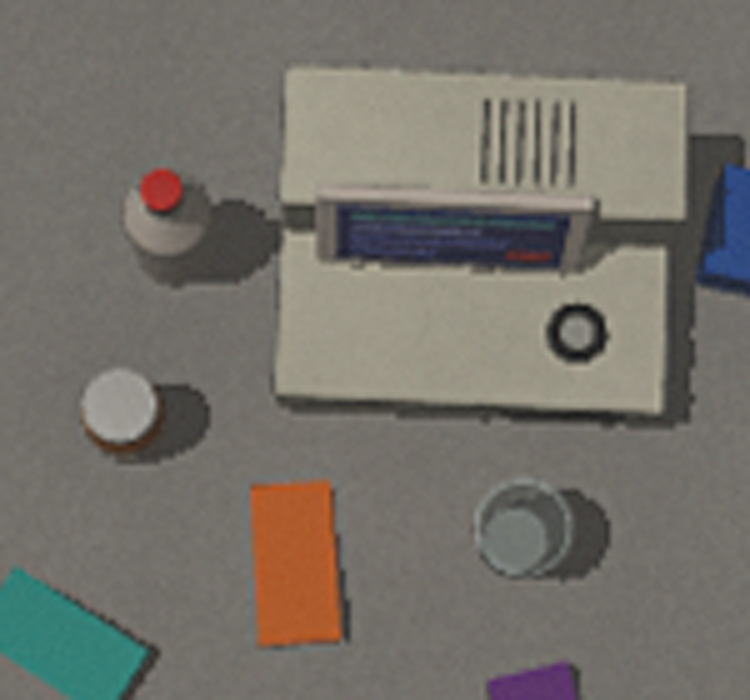

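View pics/scenec.png

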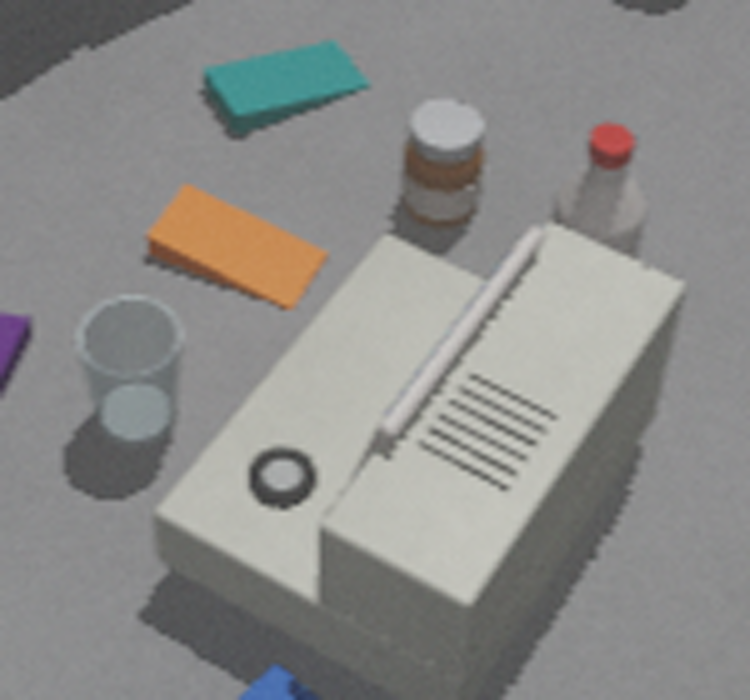

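```bash
python3 - <<'E'
from h import *
f=lambda c,ox,oy:(np.array(c)+0.5)/5-0.5+np.array([ox,oy])
P={'thinL':((327,255),(250,487)),'thinR':((290,306),(329,481)),'thickL':((187,186),(259,646)),'thickR':((150,237),(341,640)),
'deckFL':((388,236),(276,396)),'deckFR':((157,514),(664,411)),'backL':((684,287),(287,68)),'backR':None,'knob':((284,477),(577,332)),'jar':((447,120),(120,400)),'topFL':((545,226),(281,206))}
for k,v in P.items():
    if v: 
        a=f(v[0],190,140);b=f(v[1],190,110);p=tri(a,b);print(k,p.round(4),'resid',(proj('scene',p)-a).round(1),(proj('top',p)-b).round(1))
z={'thinL':.002,'thinR':.002,'thickL':.021,'thickR':.021,'deckFL':.08,'deckFR':.08}
for k,h in z.items():
    print(k,'scene',ray('scene',f(P[k][0],190,140),h)[:2].round(4),'top',ray('top',f(P[k][1],190,110),h)[:2].round(4))
for k,c,h in(('backL',(287,68),.19),('backR',(686,84),.19)): print(k,ray('top',f(c,190,110),h)[:2])
print('beaker',ray('top',f((525,530),190,110),.09), 'jar',ray('top',f((120,406),190,110),.085))
E
```

```text
thinL [ 0.4982  0.0363 -0.0042] resid [ 0. -0.] [0. 0.]
thinR [ 5.00e-01 -2.32e-02  1.00e-04] resid [ 0.2 -0. ] [0.1 0.1]
thickL [0.3787 0.032  0.0131] resid [-0.1  0. ] [-0.1 -0.1]
thickR [ 0.3819 -0.0277  0.0151] resid [-0.3  0. ] [-0.2 -0.3]
deckFL [0.5552 0.0148 0.0693] resid [-0.4  0.1] [-0.3 -0.4]
deckFR [ 0.536  -0.2637  0.0722] resid [-0.4  0.1] [-0.2 -0.3]
backL [ 7.714e-01 -7.000e-04  1.547e-01] resid [-0.1  0. ] [-0. -0.]
knob [ 0.5939 -0.2036  0.0771] resid [-0.2  0. ] [-0.1 -0.1]
jar [0.55   0.1241 0.0874] resid [ 0.3 -0. ] [0.2 0.2]
topFL [0.6727 0.0057 0.1529] resid [ 0. -0.] [0. 0.]
thinL scene [0.5006 0.0315] top [0.4974 0.0361]
thinR scene [ 0.5003 -0.025 ] top [ 0.5003 -0.0228]
thickL scene [0.3832 0.0262] top [0.3778 0.0315]
thickR scene [ 0.3858 -0.0312] top [ 0.3806 -0.0284]
deckFL scene [0.5604 0.0072] top [0.552  0.0137]
deckFR scene [ 0.54   -0.2671] top [ 0.5338 -0.2633]
backL [ 0.75988618 -0.00116716]
backR [ 0.74138765 -0.27300634]
beaker [ 0.44979643 -0.15972532  0.09      ] jar [0.54689046 0.12488929 0.085     ]
```

```bash
cat >> h.py <<'E'
from scipy.spatial.transform import Rotation as Ro
def plan(xyz,yaw,n,show=12):
    "split the way to a downward pose into n rows, printed in tool axes (rad, cm)"
    o=bot.get_obs(); p=np.array(o["ee_pos"]); R=Ro.from_euler('xyz',o["tcp_rot"],degrees=True)
    G=Ro.from_euler('xyz',[180,0,yaw],degrees=True); rv=(R.inv()*G).as_rotvec()
    d=(np.array(xyz)-p)/n
    print('tot turn',rv.round(3),'tot shift',(d*n).round(4))
    for i in range(min(n,show)):
        Ri=R*Ro.from_rotvec(rv*i/n); print((rv/n).round(3).tolist(),(Ri.inv().apply(d)*100).round(2).tolist())
def st():
    o=bot.get_obs(); print(round(o['time'],2),o['ee_pos'].round(4),o['tcp_rot'].round(2),'F',o['wrist_force'].round(2),'M',o['torque'].round(2),'op',round(o['opening'],4))
E
python3 -c "
from h import *
plan((.33,0.0,.2),2,24)"
```

```text
tot turn [-0.000e+00  2.000e-03  2.783e+00] tot shift [ 0.1551 -0.5212 -0.001 ]
[-0.0, 0.0, 0.116] [-1.3, -1.85, 0.01]
[-0.0, 0.0, 0.116] [-1.51, -1.69, 0.01]
[-0.0, 0.0, 0.116] [-1.69, -1.5, 0.01]
[-0.0, 0.0, 0.116] [-1.86, -1.3, 0.01]
[-0.0, 0.0, 0.116] [-1.99, -1.07, 0.01]
[-0.0, 0.0, 0.116] [-2.11, -0.84, 0.01]
[-0.0, 0.0, 0.116] [-2.19, -0.59, 0.01]
[-0.0, 0.0, 0.116] [-2.24, -0.33, 0.01]
[-0.0, 0.0, 0.116] [-2.26, -0.07, 0.01]
[-0.0, 0.0, 0.116] [-2.26, 0.19, 0.0]
[-0.0, 0.0, 0.116] [-2.22, 0.45, 0.0]
[-0.0, 0.0, 0.116] [-2.15, 0.71, 0.0]
```

Call:
servo_tool([
  [[0, 0, 0.116, -1.3, -1.85, 0, 2], [0, 0, 0.116, -1.5, -1.7, 0, 2], [0, 0, 0.116, -1.7, -1.5, 0, 2], [0, 0, 0.116, -1.85, -1.3, 0, 2], [0, 0, 0.116, -2, -1.05, 0, 2], [0, 0, 0.116, -2.1, -0.85, 0, 2], [0, 0, 0.116, -2.2, -0.6, 0, 2], [0, 0, 0.116, -2.25, -0.35, 0, 2], [0, 0, 0.116, -2.25, -0.05, 0, 2], [0, 0, 0.116, -2.25, 0.2, 0, 2], [0, 0, 0.116, -2.2, 0.45, 0, 2], [0, 0, 0.116, -2.15, 0.7, 0, 2]],
])

```text
time: 1.1
ee_pos: [0.2456, 0.2491, 0.1955]
tcp_rot: [-179.8, 0.6, 78.4]
wrist_force: [0.6, -0.5, -0.7]
opening: 0.0203
```

```bash
python3 -c "
from h import *
st();plan((.33,0.0,.2),2,13)"
```

```text
1.1 [0.2456 0.2491 0.1955] [-179.83    0.61   78.42] F [ 0.64 -0.46 -0.7 ] M [-0.03 -0.03  0.01] op 0.0203
tot turn [0.005 0.011 1.334] tot shift [ 0.0844 -0.2491  0.0045]
[0.0, 0.001, 0.103] [-1.75, 1.02, -0.02]
[0.0, 0.001, 0.103] [-1.63, 1.19, -0.02]
[0.0, 0.001, 0.103] [-1.5, 1.36, -0.02]
[0.0, 0.001, 0.103] [-1.36, 1.5, -0.02]
[0.0, 0.001, 0.103] [-1.19, 1.63, -0.03]
[0.0, 0.001, 0.103] [-1.02, 1.75, -0.03]
[0.0, 0.001, 0.103] [-0.84, 1.84, -0.03]
[0.0, 0.001, 0.103] [-0.64, 1.92, -0.03]
[0.0, 0.001, 0.103] [-0.44, 1.97, -0.03]
[0.0, 0.001, 0.103] [-0.24, 2.01, -0.03]
[0.0, 0.001, 0.103] [-0.03, 2.02, -0.03]
[0.0, 0.001, 0.103] [0.17, 2.02, -0.03]
```

Call:
servo_tool([
  [[0, 0.001, 0.11, -1.85, 1.1, 0, 2], [0, 0.001, 0.11, -1.75, 1.3, 0, 2], [0, 0.001, 0.11, -1.6, 1.45, 0, 2], [0, 0.001, 0.11, -1.45, 1.6, 0, 2], [0, 0.001, 0.11, -1.3, 1.75, 0, 2], [0, 0.001, 0.11, -1.1, 1.9, 0, 2], [0, 0.001, 0.11, -0.9, 2.0, 0, 2], [0, 0.001, 0.11, -0.7, 2.1, 0, 2], [0, 0.001, 0.11, -0.45, 2.15, 0, 2], [0, 0.001, 0.11, -0.25, 2.15, 0, 2], [0, 0.001, 0.11, 0, 2.15, 0, 2], [0, 0, 0.11, 0.2, 2.15, 0, 2]],
])

```text
time: 2.1
ee_pos: [0.3118, -0.0164, 0.1948]
tcp_rot: [179.8, -0.1, -1.0]
wrist_force: [-0.1, -0.3, 0.4]
opening: 0.02
```

```bash
python3 - <<'E'
from h import *
st()
a=imaging.camera("top");cv2.imwrite("pics/t1.png",a);crop(a,190,110,150,190,4,"pics/t1c.png")
b=imaging.camera("scene");cv2.imwrite("pics/s1.png",b);crop(b,130,90,200,150,4,"pics/s1c.png")
o=bot.get_obs()["ee_pos"];print(proj('top',o),proj('scene',o))
E
```

```text
2.1 [ 0.3118 -0.0164  0.1948] [ 1.7982e+02 -1.3000e-01 -1.0400e+00] F [-0.13 -0.27  0.37] M [ 0.06 -0.    0.04] op 0.02
[255.22467269 255.15380296] [200.70804351 142.88682444]
```

View pics/t1c.png

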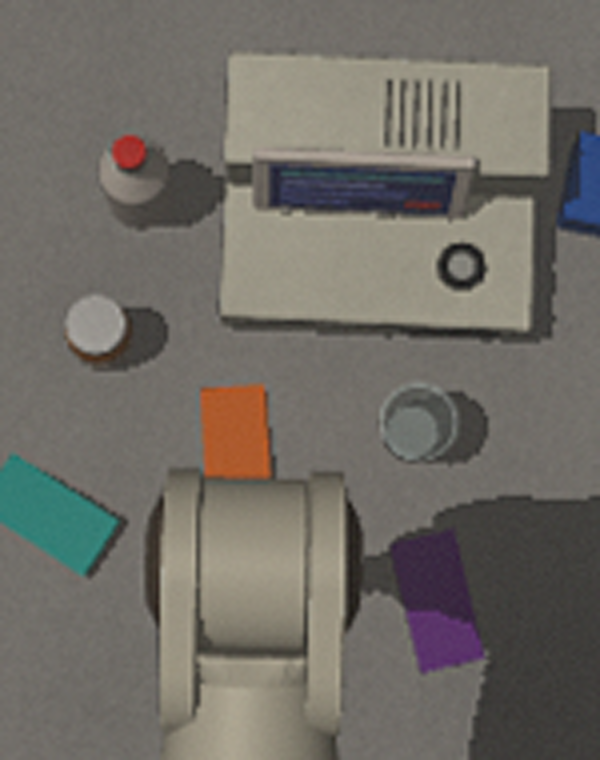

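View pics/s1c.png

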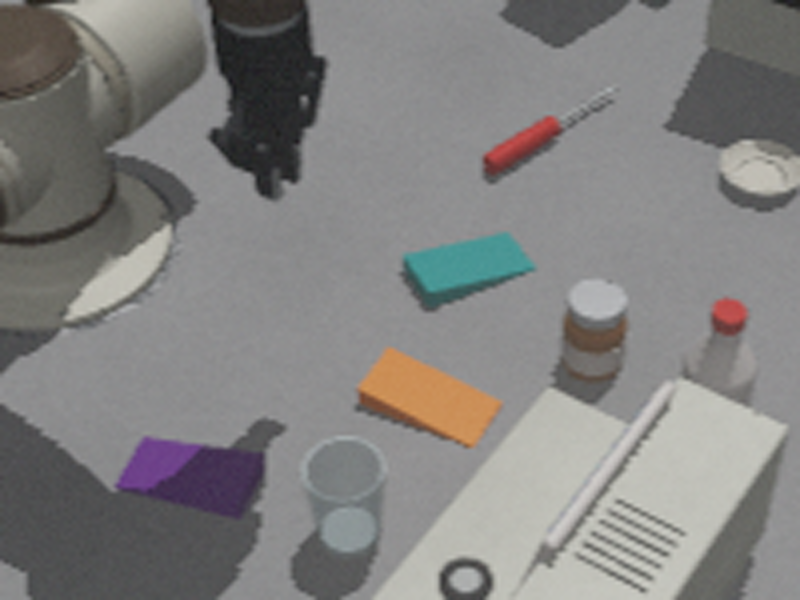

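The top view shows the wrist hiding the wedge's thick end. In the scene view the fingertips are at about (199,138) and the wedge at (238,190). I'll lower behind the thick end and compare the fingertips with their predicted position.

```bash
python3 -c "
from h import *
plan((.33,0.003,.03),2.5,10,2)"
```

```text
tot turn [ 0.004 -0.002 -0.064] tot shift [ 0.018   0.0204 -0.1646]
[0.0, -0.0, -0.006] [0.17, -0.21, 1.65]
[0.0, -0.0, -0.006] [0.17, -0.21, 1.65]
```

Call:
servo_tool([
  [[0, 0, -0.006, 0.18, -0.21, 1.65, 2], [0, 0, -0.006, 0.18, -0.21, 1.65, 2], [0, 0, -0.006, 0.18, -0.21, 1.65, 2], [0, 0, -0.006, 0.18, -0.21, 1.65, 2], [0, 0, -0.006, 0.18, -0.21, 1.65, 2], [0, 0, -0.006, 0.18, -0.21, 1.65, 2], [0, 0, -0.006, 0.18, -0.21, 1.65, 2], [0, 0, -0.006, 0.18, -0.21, 1.65, 2], [0, 0, -0.006, 0.18, -0.21, 1.65, 2], [0, 0, -0.006, 0.18, -0.21, 1.65, 2]],
])

```text
time: 3.03
ee_pos: [0.3304, 0.0068, 0.024]
tcp_rot: [179.9, -0.2, 3.2]
wrist_force: [0.6, -0.3, -1.1]
opening: 0.02
```

```bash
python3 - <<'E'
from h import *
st()
b=imaging.camera("scene");cv2.imwrite("pics/s2.png",b);crop(b,180,130,100,75,8,"pics/s2c.png")
o=bot.get_obs()["ee_pos"];p=proj('scene',o);print(p,(p-[180,130]+.5)*8-.5)
a=imaging.camera("top");crop(a,190,180,100,75,8,"pics/t2c.png");p=proj('top',o);print(p,(p-[190,180]+.5)*8-.5)
E
```

```text
3.03 [0.3304 0.0068 0.024 ] [179.85  -0.25   3.15] F [ 0.64 -0.26 -1.06] M [-0.05 -0.02 -0.01] op 0.02
[212.09481678 174.95070413] [260.25853426 363.105633  ]
[248.43569117 252.10520226] [470.98552935 580.34161809]
```

View pics/s2c.png

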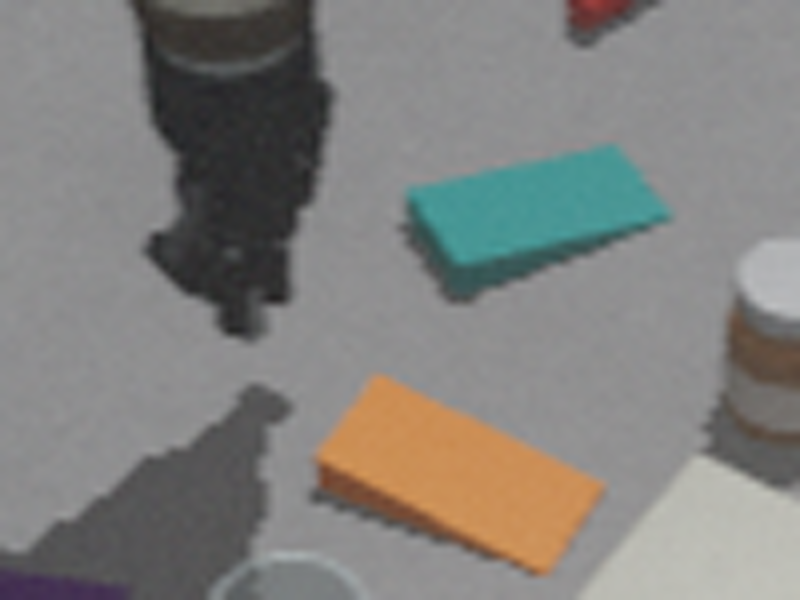

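View pics/t2c.png

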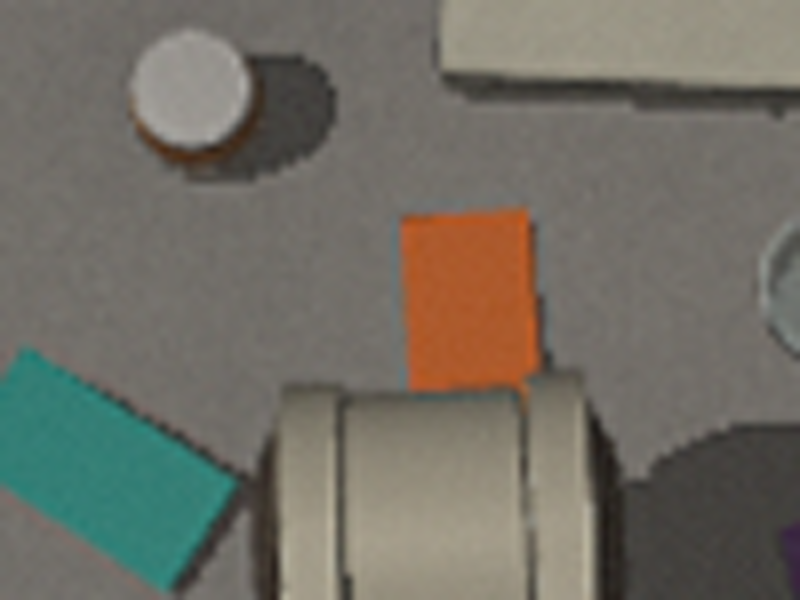

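The scene view shows tips near (210,170), against a predicted TCP of (212,175). They look too high, possibly because opening the fingers retracts them. I'll shut them and compare again.

Call:
servo_tool([
  [[0, 0, 0, 0, 0, 0, 0], [0, 0, 0, 0, 0, 0, 0], [0, 0, 0, 0, 0, 0, 0], [0, 0, 0, 0, 0, 0, 0]],
])

```text
time: 3.47
ee_pos: [0.3294, 0.0074, 0.0254]
tcp_rot: [179.9, -0.1, 3.3]
wrist_force: [-0.1, -0.1, -0.1]
opening: 0.0002
```

```bash
python3 - <<'E'
from h import *
st()
b=imaging.camera("scene");cv2.imwrite("pics/s3.png",b);crop(b,180,130,100,75,8,"pics/s3c.png")
o=bot.get_obs()["ee_pos"];p=proj('scene',o);print(p,(p-[180,130]+.5)*8-.5)
E
```

```text
3.47 [0.3294 0.0074 0.0254] [ 1.7986e+02 -1.2000e-01  3.3000e+00] F [-0.05 -0.09 -0.09] M [ 0.03 -0.06  0.01] op 0.0002
[212.17594672 174.10337865] [260.90757376 356.32702923]
```

View pics/s3c.png

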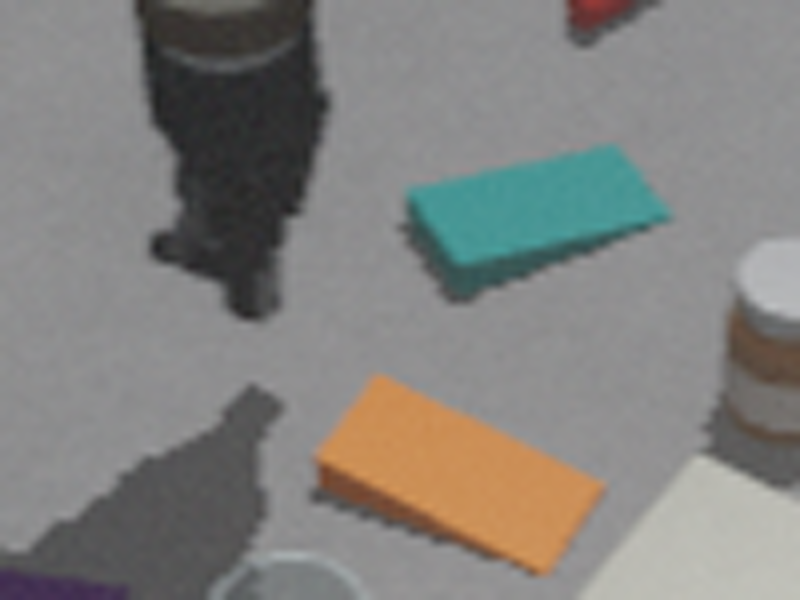

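```bash
python3 - <<'E'
from h import *
f=lambda c,ox,oy,s:(np.array(c)+0.5)/s-0.5+np.array([ox,oy])
# jar: cap right edge and shadow right edge, top view
cap=ray('top',f((120,404),190,110,5),.085); 
sh=ray('top',f((172,412),190,110,5),0)
L=(sh-cap)/.085; print('light/m',L)
# deck front edge/right edge shadow check: deckFR corner vs shadow corner
c=ray('top',f((664,411),190,110,5),.08); s=ray('top',f((688,424),190,110,5),0); print('deck',(s-c)/.08)
g=ray('scene',f((262,398),180,130,8),0); print('shadow ground',g)
for z in (0.01,.02,.025,.03,.04,.05,.06):
    p=g-L*z; p[2]=z; q=proj('scene',p); print(z,p.round(3),((q-[180,130]+.5)*8-.5).round(0))
E
```

```text
light/m [ 0.08865322 -0.37017578 -1.        ]
deck [ 0.03377715 -0.36722926 -1.        ]
shadow ground [0.33019913 0.00405785 0.        ]
0.01 [0.329 0.008 0.01 ] [263. 378.]
0.02 [0.328 0.011 0.02 ] [264. 358.]
0.025 [0.328 0.013 0.025] [265. 348.]
0.03 [0.328 0.015 0.03 ] [266. 338.]
0.04 [0.327 0.019 0.04 ] [267. 318.]
0.05 [0.326 0.023 0.05 ] [268. 297.]
0.06 [0.325 0.026 0.06 ] [269. 276.]
```

Judged by shadow, the tips stand maybe 10–15 mm above the reported TCP. I'll go down gently and let the force reading and the picture settle it.

Call:
servo_tool([
  [[0, 0, 0, 0, 0, 0.4, 0], [0, 0, 0, 0, 0, 0.4, 0], [0, 0, 0, 0, 0, 0.4, 0], [0, 0, 0, 0, 0, 0.3, 0], [0, 0, 0, 0, 0, 0, 0]],
])

```text
time: 3.93
ee_pos: [0.3304, 0.0071, 0.0102]
tcp_rot: [179.9, -0.3, 3.3]
wrist_force: [-1.2, -0.4, -0.6]
opening: -0.0002
```

```bash
python3 - <<'E'
from h import *
st()
b=imaging.camera("scene");cv2.imwrite("pics/s4.png",b);crop(b,180,130,100,75,8,"pics/s4c.png")
o=bot.get_obs()["ee_pos"];p=proj('scene',o);print(p,(p-[180,130]+.5)*8-.5)
E
```

```text
3.93 [0.3304 0.0071 0.0102] [179.85  -0.28   3.26] F [-1.22 -0.36 -0.63] M [-0.02  0.03 -0.01] op -0.0002
[212.61048645 176.95817897] [264.38389159 379.16543174]
```

View pics/s4c.png

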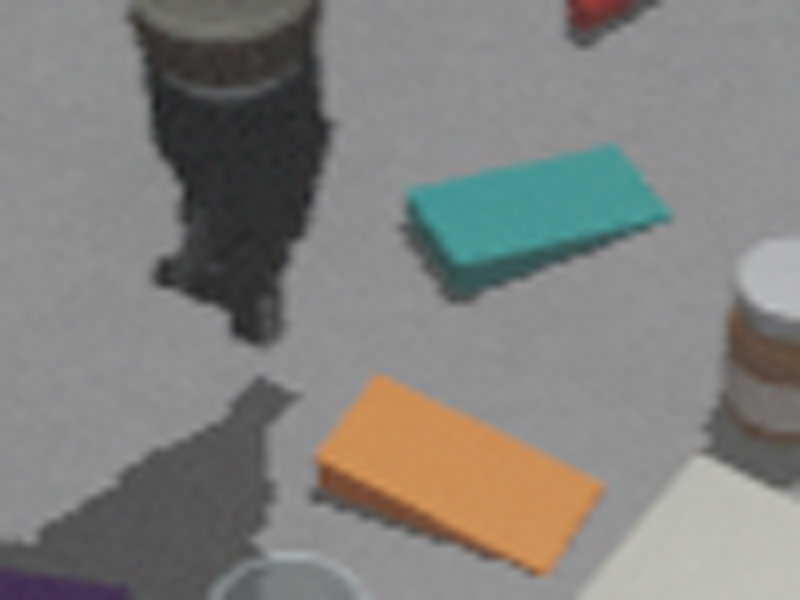

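Call:
servo_tool([
  [[0, 0, 0, 0, 0.3, 0.2, 2], [0, 0, 0, 0.3, 0.3, 0.2, 2], [0, 0, 0, 0.3, 0, 0, 2], [0, 0, 0, 0.4, 0, 0, 2], [0, 0, 0.01, 0.4, 0, 0, 2], [0, 0, 0, 0, 0, 0, 2]],
])

```text
time: 4.48
ee_pos: [0.3465, 0.0011, 0.0062]
tcp_rot: [179.9, -0.3, 2.6]
wrist_force: [0.9, 0.2, 0.0]
opening: 0.02
```

```bash
python3 - <<'E'
from h import *
st()
b=imaging.camera("scene");cv2.imwrite("pics/s5.png",b);crop(b,180,130,100,75,8,"pics/s5c.png")
st()
E
```

```text
4.48 [0.3465 0.0011 0.0062] [179.85  -0.32   2.6 ] F [0.86 0.24 0.02] M [0.01 0.02 0.01] op 0.02
4.53 [0.3462 0.0011 0.0062] [179.85  -0.29   2.64] F [ 0.17 -0.61 -0.17] M [-0.03  0.02 -0.02] op 0.0201
```

View pics/s5c.png

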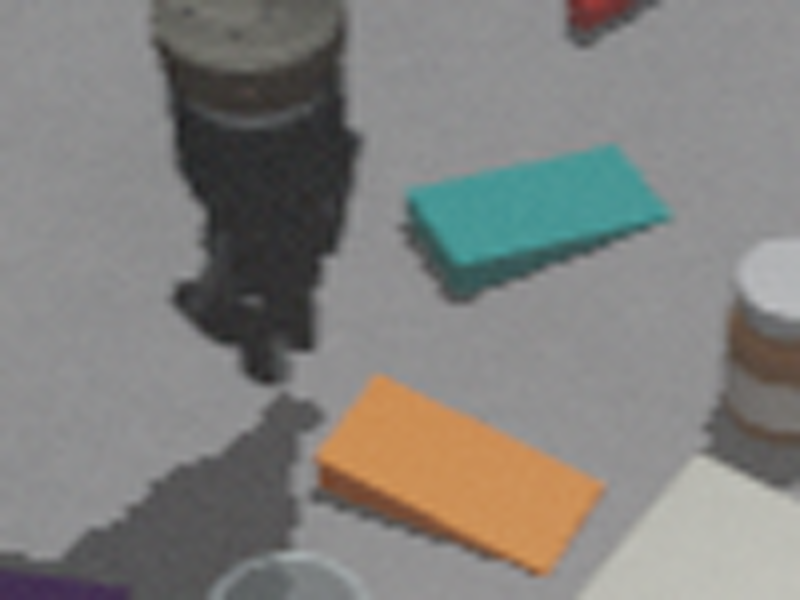

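Call:
servo_tool([
  [[0, 0, 0, 0, 0, 0.3, 2], [0, 0, 0, 0, 0, 0.2, 2], [0, 0, 0, 0, 0, 0.1, 2]],
])

```text
time: 4.78
ee_pos: [0.3463, 0.0012, -0.0002]
tcp_rot: [179.9, -0.3, 2.7]
wrist_force: [0.5, -0.9, -0.2]
opening: 0.02
```

```bash
python3 - <<'E'
from h import *
st()
b=imaging.camera("scene");cv2.imwrite("pics/s6.png",b);crop(b,195,150,50,45,14,"pics/s6c.png")
st()
f=lambda c,ox,oy,s:(np.array(c)+0.5)/s-0.5+np.array([ox,oy])
o=bot.get_obs()["ee_pos"];p=proj('scene',o);print(p,(p-[195,150]+.5)*14-.5)
E
```

```text
4.78 [ 3.463e-01  1.200e-03 -2.000e-04] [179.85  -0.28   2.65] F [ 0.54 -0.95 -0.17] M [-0.03 -0.   -0.01] op 0.02
4.83 [ 3.462e-01  1.200e-03 -3.000e-04] [179.86  -0.27   2.65] F [-0.96 -0.57  0.51] M [-0.04  0.04  0.03] op 0.0202
[215.48047016 181.35276145] [293.22658221 445.43866032]
```

View pics/s6c.png

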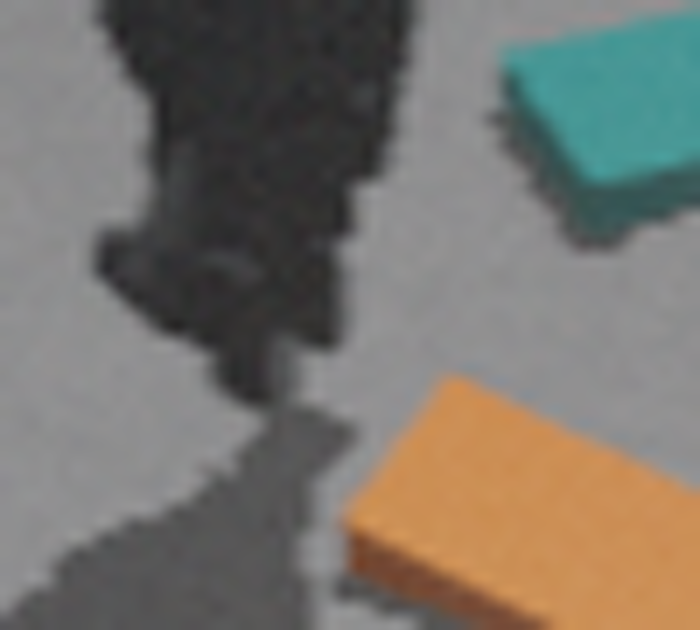

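Call:
servo_tool([
  [[0, 0, 0, 0, 0, 0.15, 2], [0, 0, 0, 0, 0, 0.15, 2], [0, 0, 0, 0, 0, 0, 2]],
])

```text
time: 5.08
ee_pos: [0.3459, 0.0013, -0.0038]
tcp_rot: [179.9, -0.3, 2.7]
wrist_force: [-0.3, 0.2, 0.9]
opening: 0.0198
```

Call:
servo_tool([
  [[0, 0, 0, 0, 0, 0.15, 2], [0, 0, 0, 0, 0, 0.15, 2], [0, 0, 0, 0, 0, 0, 2]],
])

```text
time: 5.33
ee_pos: [0.3459, 0.0013, -0.0071]
tcp_rot: [179.9, -0.3, 2.7]
wrist_force: [0.4, -0.6, -1.4]
opening: 0.0198
```

Call:
servo_tool([
  [[0, 0, 0, 0, 0, 0.2, 2], [0, 0, 0, 0, 0, 0.1, 2], [0, 0, 0, 0, 0, 0, 2]],
])

```text
time: 5.58
ee_pos: [0.3459, 0.0013, -0.0104]
tcp_rot: [179.9, -0.3, 2.7]
wrist_force: [0.3, 0.7, 0.0]
opening: 0.02
```

```bash
python3 - <<'E'
from h import *
b=imaging.camera("scene");cv2.imwrite("pics/s7.png",b);crop(b,195,150,50,45,14,"pics/s7c.png")
st(); print(bot.get_obs()['joint_efforts'].round(2))
E
```

```text
5.63 [ 0.3459  0.0013 -0.0103] [179.86  -0.27   2.67] F [-0.27 -1.14 -0.23] M [-0.02 -0.02  0.05] op 0.0205
[ 0.000e+00 -2.106e+01  4.639e+01 -1.000e-01 -1.000e-02 -0.000e+00]
```

View pics/s7c.png

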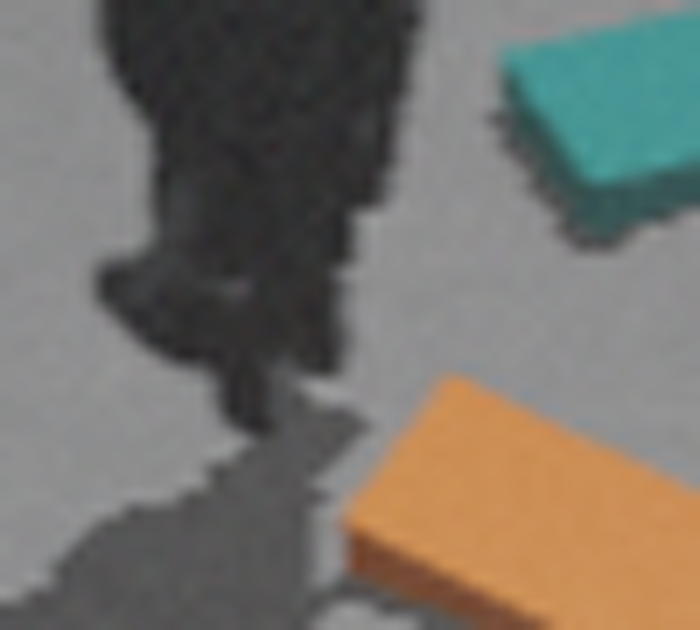

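Call:
servo_tool([
  [[0, 0, 0, 0, 0, 0.25, 2], [0, 0, 0, 0, 0, 0.25, 2], [0, 0, 0, 0, 0, 0, 2]],
])

```text
time: 5.88
ee_pos: [0.3461, 0.0012, -0.0157]
tcp_rot: [179.9, -0.3, 2.7]
wrist_force: [1.2, 0.3, -0.3]
opening: 0.0201
```

```bash
python3 - <<'E'
from h import *
b=imaging.camera("scene");cv2.imwrite("pics/s8.png",b);crop(b,195,150,50,45,14,"pics/s8c.png")
st(); print(bot.get_obs()['joint_efforts'].round(2))
E
```

```text
5.93 [ 0.3462  0.0012 -0.0155] [179.85  -0.3    2.67] F [ 0.99  0.95 -1.02] M [-0.04 -0.04  0.  ] op 0.0199
[ 0.000e+00 -2.105e+01  4.615e+01 -1.400e-01 -1.000e-02 -0.000e+00]
```

View pics/s8c.png

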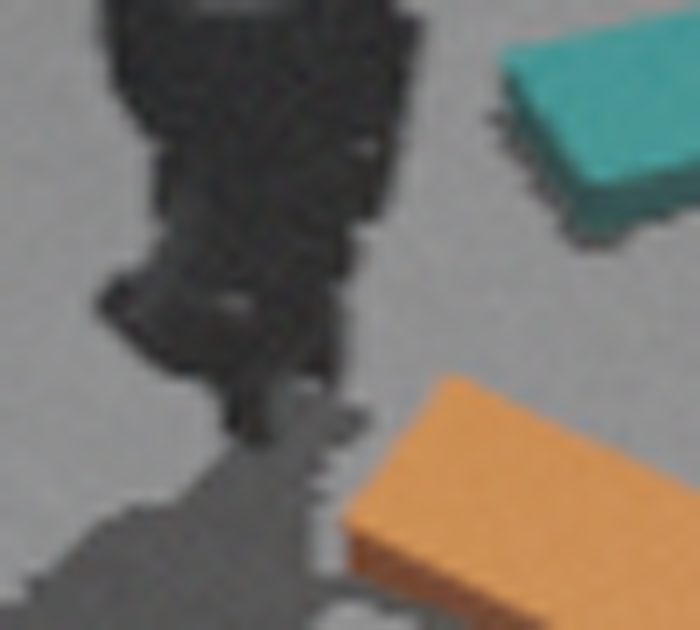

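```bash
python3 - <<'E'
from h import *
f=lambda c,ox,oy,s:(np.array(c)+0.5)/s-0.5+np.array([ox,oy])
for n,c in(('R tip',(262,438)),('L tip',(325,388)),('L shadow',(350,418)),('thickL top',(452,374)),('thickR top',(347,517)),('thickR bot',(347,572))):
    for z in (0,.009,.021): print(n,z,ray('scene',f(c,195,150,14),z).round(4))
E
```

```text
R tip 0 [ 0.3375 -0.0008  0.    ]
R tip 0.009 [ 0.3424 -0.0075  0.009 ]
R tip 0.021 [ 0.3489 -0.0164  0.021 ]
L tip 0 [0.3426 0.0233 0.    ]
L tip 0.009 [0.3475 0.0164 0.009 ]
L tip 0.021 [0.354  0.0072 0.021 ]
L shadow 0 [0.3545 0.0171 0.    ]
L shadow 0.009 [0.3593 0.0103 0.009 ]
L shadow 0.021 [0.3656 0.0011 0.021 ]
thickL top 0 [0.3703 0.0448 0.    ]
thickL top 0.009 [0.3749 0.0377 0.009 ]
thickL top 0.021 [0.3811 0.0283 0.021 ]
thickR top 0 [ 0.3728 -0.0141  0.    ]
thickR top 0.009 [ 0.3774 -0.0207  0.009 ]
thickR top 0.021 [ 0.3836 -0.0294  0.021 ]
thickR bot 0 [ 0.3831 -0.0308  0.    ]
thickR bot 0.009 [ 0.3876 -0.0372  0.009 ]
thickR bot 0.021 [ 0.3937 -0.0458  0.021 ]
```

The scene view shows the tips about 9 mm above the bench, with the left tip at (218,177) and its shadow at (219.5,179.5), although the reported z is −15 mm. No contact force appeared on the way down. So the reported TCP lies about 25 mm beyond the real tips, and I'll work from pictures and forces. I'll tilt the tool back for body clearance at the analyser, then close in on the wedge.

Call:
servo_tool([
  [[0, 0.09, 0, 0.4, 0, 0, 2], [0, 0.09, 0, 0.4, 0, 0, 2], [0, 0.09, 0, 0.4, 0, -0.1, 2], [0, 0, 0, 0.3, 0, -0.08, 2], [0, 0, 0, 0, 0, 0, 2]],
])

```text
time: 6.35
ee_pos: [0.3611, 0.002, -0.0132]
tcp_rot: [179.8, -16.1, 2.7]
wrist_force: [1.3, 0.1, 1.0]
opening: 0.0197
```

```bash
python3 - <<'E'
from h import *
b=imaging.camera("scene");cv2.imwrite("pics/s9.png",b);crop(b,195,150,60,45,13,"pics/s9c.png")
st()
E
```

```text
6.4 [ 0.3606  0.002  -0.0136] [179.86 -16.     2.72] F [-0.22 -0.17  0.22] M [-0.02  0.15 -0.02] op 0.02
```

View pics/s9c.png

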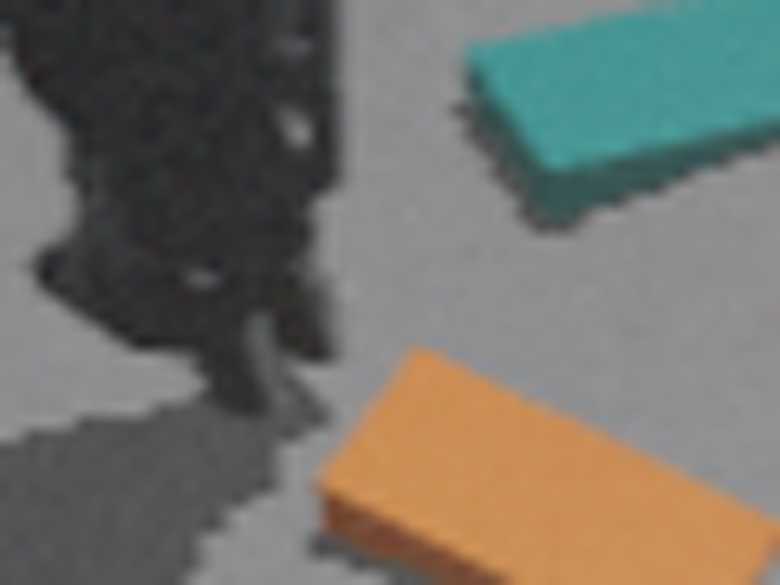

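```bash
python3 - <<'E'
from h import *
f=lambda c,ox,oy,s:(np.array(c)+0.5)/s-0.5+np.array([ox,oy])
for n,c in(('R tip',(248,412)),('L tip',(315,357))):
    for z in (0,.009,.015): print(n,z,ray('scene',f(c,195,150,13),z).round(4))
E
```

```text
R tip 0 [ 0.3398 -0.0019  0.    ]
R tip 0.009 [ 0.3447 -0.0086  0.009 ]
R tip 0.015 [ 0.348  -0.0131  0.015 ]
L tip 0 [0.3453 0.0263 0.    ]
L tip 0.009 [0.3502 0.0194 0.009 ]
L tip 0.015 [0.3534 0.0148 0.015 ]
```

Call:
servo_tool([
  [[0, 0, 0, 0.48, 0.15, 0.14, 2], [0, 0, 0, 0.48, 0.15, 0.14, 2], [0, 0, 0, 0.4, 0, 0.11, 2], [0, 0, 0, 0, 0, 0, 2]],
])

```text
time: 6.73
ee_pos: [0.3773, -0.0006, -0.0143]
tcp_rot: [179.9, -15.5, 2.7]
wrist_force: [0.1, 0.2, -1.0]
opening: 0.0205
```

```bash
python3 - <<'E'
from h import *
b=imaging.camera("scene");cv2.imwrite("pics/s10.png",b);crop(b,195,150,60,45,13,"pics/s10c.png")
st()
E
```

```text
6.78 [ 0.3768 -0.0006 -0.0145] [179.87 -15.43   2.73] F [-0.14 -0.53 -0.13] M [-0.05  0.25 -0.01] op 0.0203
```

View pics/s10c.png

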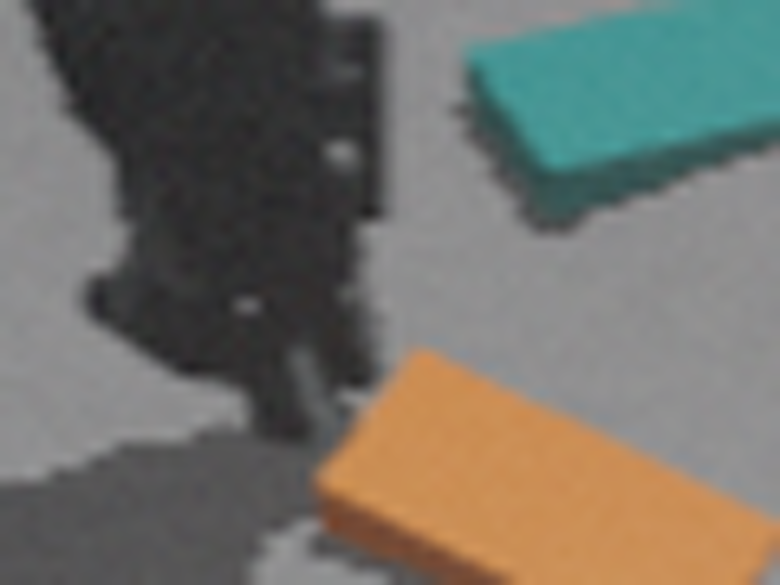

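Call:
servo_tool([
  [[0, 0, 0, 0.39, 0, 0.11, 2], [0, 0, 0, 0.39, 0, 0.11, 2], [0, 0, 0, 0.39, 0, 0.11, 2], [0, 0, 0, 0.39, 0, 0.11, 2]],
])

```text
time: 7.12
ee_pos: [0.3934, 0.0002, -0.0162]
tcp_rot: [179.9, -15.1, 2.7]
wrist_force: [-0.4, 0.1, 1.7]
opening: 0.0197
```

```bash
python3 - <<'E'
from h import *
b=imaging.camera("scene");cv2.imwrite("pics/s11.png",b);crop(b,195,150,60,45,13,"pics/s11c.png")
a=imaging.camera("top");cv2.imwrite("pics/t11.png",a);crop(a,190,180,100,75,8,"pics/t11c.png")
st()
E
```

```text
7.22 [ 3.936e-01  2.000e-04 -1.610e-02] [179.89 -15.13   2.72] F [-0.08  0.41 -0.04] M [-0.01  0.26 -0.01] op 0.0198
```

View pics/s11c.png

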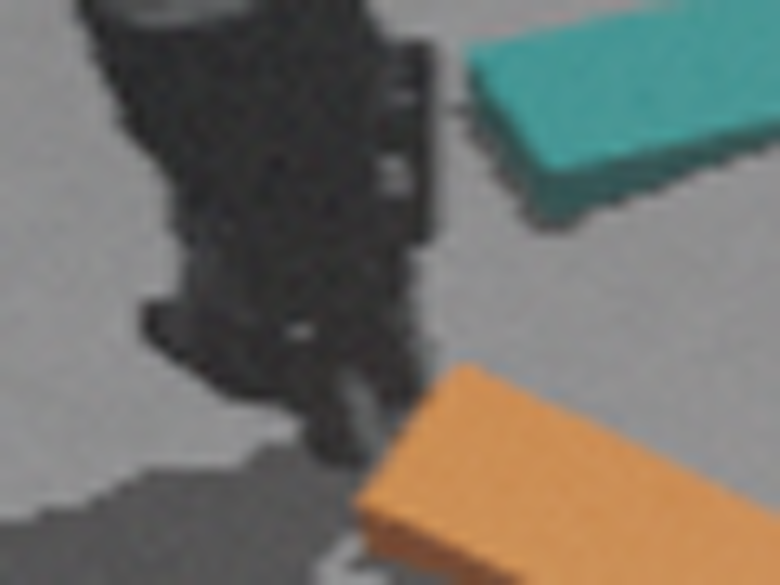

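View pics/t11c.png

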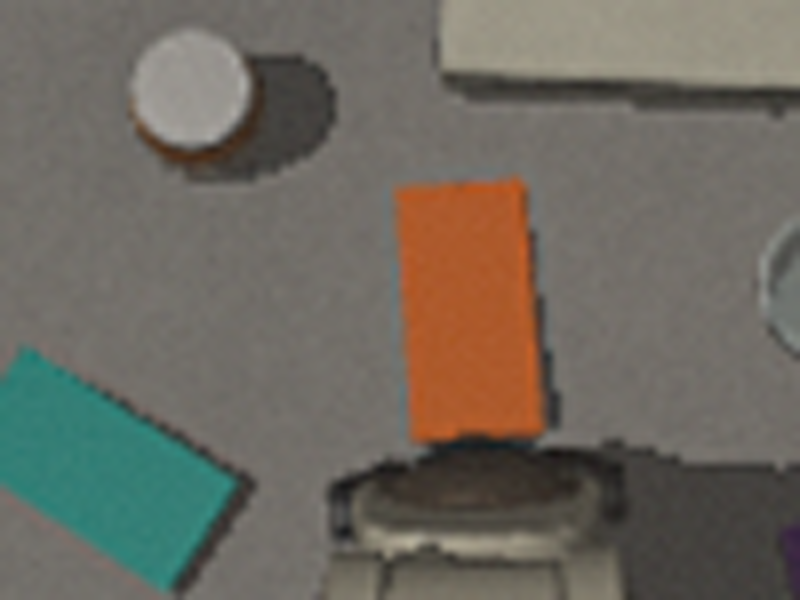

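The scene view shows the fingertips on the thick face near (222,184), and the wedge has moved ahead with almost no force. The top view shows it whole, with corners near (239,203), (255,202), (257,234) and (241,235).

```bash
cat >> h.py <<'E'
FOOT=np.array([.5753,-.0129]); AY=-3.76
def wedge(im):
    m=orange(im); m[:150]=0; cs,_=cv2.findContours(m,cv2.RETR_EXTERNAL,cv2.CHAIN_APPROX_NONE)
    c=max(cs,key=cv2.contourArea); p=c.reshape(-1,2).astype(float)
    # side edges: leftmost / rightmost pixel per row, cast at the slope's height, straight-line fits
    r0,r1=p[:,1].min(),p[:,1].max(); L=[];R=[]
    for r in np.arange(r0+3,r1-2):
        q=p[p[:,1]==r][:,0]; h=.002+.019*(r-r0)/(r1-r0)
        L.append(ray('top',(q.min()-.5,r),h)[:2]); R.append(ray('top',(q.max()+.5,r),h)[:2])
    L,R=np.array(L),np.array(R); a=np.polyfit(L[:,0],L[:,1],1); b=np.polyfit(R[:,0],R[:,1],1)
    k=(a[0]+b[0])/2
    mid=p[:,0].mean(); xs=[ray('top',(mid,r0-.5),.002)[0],ray('top',(mid,r1+.5),.021)[0]]
    yc=lambda x:(np.polyval(a,x)+np.polyval(b,x))/2
    print('wedge yaw',np.degrees(np.arctan(k)).round(2),'thin mid',np.round([xs[0],yc(xs[0])],4),'thick mid',np.round([xs[1],yc(xs[1])],4),'width',np.round(np.mean(L[:,1]-R[:,1]),4),'len',round(xs[0]-xs[1],4))
    print('foot: ahead of thin end',round(FOOT[0]-xs[0],4),' lateral of foot from wedge line',round(FOOT[1]-yc(xs[0])-k*(FOOT[0]-xs[0]),4))
E
python3 - <<'E'
from h import *
wedge(cv2.imread("pics/top0.png")); wedge(cv2.imread("pics/t11.png"))
E
```

```text
wedge yaw 1.89 thin mid [0.5021 0.0056] thick mid [0.3782 0.0015] width 0.0597 len 0.1239
foot: ahead of thin end 0.0732  lateral of foot from wedge line -0.021
wedge yaw 2.37 thin mid [0.5172 0.0078] thick mid [0.3928 0.0026] width 0.0597 len 0.1244
foot: ahead of thin end 0.0581  lateral of foot from wedge line -0.0231
```

Call:
servo_tool([
  [[0, 0, 0, -0.39, 0, -0.1, 2], [0, 0, 0, -0.1, -0.3, 0, 2], [0, 0, 0, 0, -0.3, 0, 2], [0, 0, 0, 0.48, 0, 0.11, 2], [-0.004, 0, 0.014, 0.48, 0, 0.11, 2], [-0.004, 0, 0.017, 0.48, 0, 0.11, 2], [-0.004, 0, 0.017, 0.48, 0, 0.11, 2], [-0.004, 0, 0.017, 0.48, 0, 0.11, 2], [0, 0, 0, 0, 0, 0, 2]],
])

```text
time: 7.97
ee_pos: [0.415, -0.0036, -0.015]
tcp_rot: [-179.7, -15.2, -0.7]
wrist_force: [0.2, 0.3, -0.3]
opening: 0.0199
```

```bash
python3 - <<'E'
from h import *
a=imaging.camera("top");cv2.imwrite("pics/t12.png",a);crop(a,190,160,100,75,8,"pics/t12c.png")
st();wedge(a)
E
```

```text
8.02 [ 0.4145 -0.0035 -0.0151] [-179.69  -15.2    -0.72] F [ 0.43  0.04 -0.35] M [-0.03  0.29 -0.02] op 0.02
wedge yaw 3.61 thin mid [ 5.359e-01 -2.000e-04] thick mid [ 0.4108 -0.0081] width 0.0594 len 0.125
foot: ahead of thin end 0.0394  lateral of foot from wedge line -0.0151
```

View pics/t12c.png

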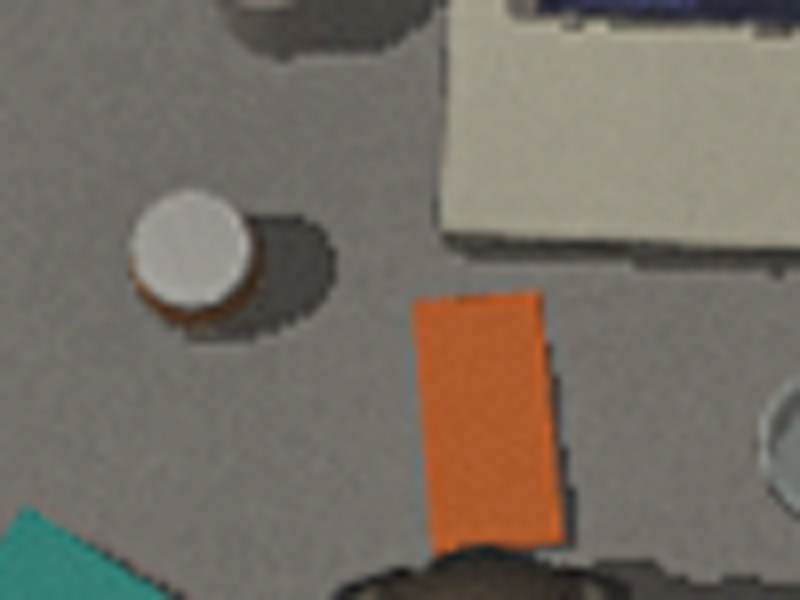

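The wedge slid right but turned slightly counter-clockwise, to yaw 3.6°. I'll push on the left part of the thick face to turn its nose right.

Call:
servo_tool([
  [[0, 0, 0, -0.45, 0, -0.12, 2], [-0.004, 0, 0.015, -0.1, -0.6, 0, 2], [-0.004, 0, 0.015, 0, -0.6, 0, 2], [-0.004, 0, 0.015, 0, -0.5, 0, 2], [0, 0, 0, 0.48, 0, 0.12, 2], [0, 0, 0, 0.48, 0, 0.12, 2], [0, 0, 0, 0.48, 0, 0.12, 2], [0, 0, 0, 0, 0, 0, 2]],
])

```text
time: 8.68
ee_pos: [0.4238, -0.0112, -0.0149]
tcp_rot: [-178.9, -15.2, -2.3]
wrist_force: [-0.6, 0.1, -0.3]
opening: 0.0198
```

```bash
python3 - <<'E'
from h import *
a=imaging.camera("top");cv2.imwrite("pics/t13.png",a);crop(a,190,160,100,75,8,"pics/t13c.png")
b=imaging.camera("scene");cv2.imwrite("pics/s13.png",b);crop(b,200,150,60,45,13,"pics/s13c.png")
st();wedge(a)
E
```

```text
8.78 [ 0.4231 -0.0112 -0.0152] [-178.93  -15.13   -2.31] F [-0.06 -0.26 -0.29] M [0.01 0.23 0.02] op 0.0204
wedge yaw 1.7 thin mid [ 0.5472 -0.0042] thick mid [ 0.4218 -0.0079] width 0.0596 len 0.1254
foot: ahead of thin end 0.0281  lateral of foot from wedge line -0.0095
```

View pics/s13c.png

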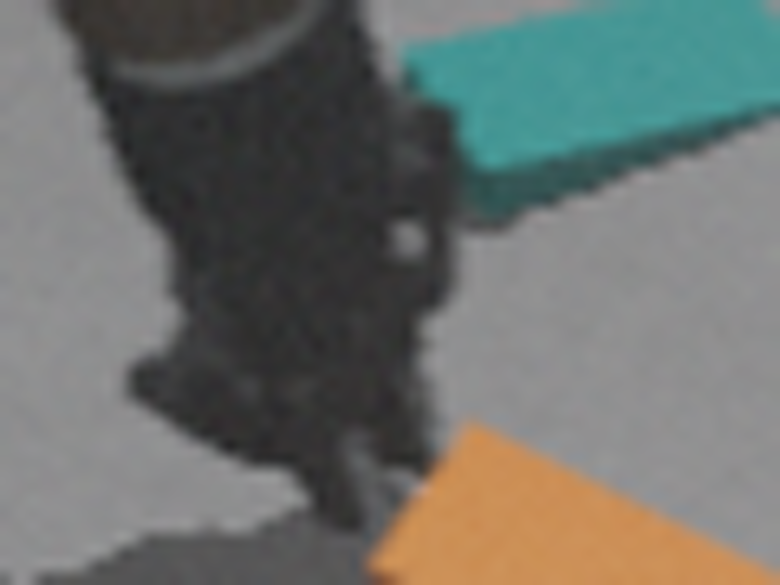

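Call:
servo_tool([
  [[0, 0, 0, -0.48, 0, -0.12, 2], [0, 0, 0, 0, 0, 0, 2]],
])

```text
time: 8.95
ee_pos: [0.4174, -0.0108, -0.0157]
tcp_rot: [-178.9, -15.1, -2.3]
wrist_force: [-1.1, 0.2, 0.1]
opening: 0.0204
```

Call:
servo_tool([
  [[0, 0, 0, 0, -0.5, 0, 2], [0, 0, 0, 0, 0, 0, 2]],
])

```text
time: 9.12
ee_pos: [0.4171, -0.0088, -0.0156]
tcp_rot: [-178.8, -15.1, -2.1]
wrist_force: [-1.0, -0.1, 0.4]
opening: 0.02
```

Call:
servo_tool([
  [[0, 0, 0, 0, -0.5, 0, 2], [0, 0, 0, 0, 0, 0, 2]],
])

```text
time: 9.28
ee_pos: [0.4172, -0.0066, -0.0153]
tcp_rot: [-178.7, -15.1, -1.9]
wrist_force: [0.1, 0.2, 0.5]
opening: 0.02
```

```bash
python3 -c "
from h import *
st()"
```

```text
9.28 [ 0.4172 -0.0066 -0.0153] [-178.72  -15.1    -1.88] F [0.15 0.19 0.53] M [-0.04  0.23 -0.02] op 0.02
```

Call:
servo_tool([
  [[0, 0, 0, 0, -1, 0, 2], [0, 0, 0, 0, -1, 0, 2], [0, 0, 0, 0, 0, 0, 2]],
])

```text
time: 9.53
ee_pos: [0.4175, 0.0015, -0.0146]
tcp_rot: [-178.3, -15.1, -1.1]
wrist_force: [-0.4, 0.4, -0.4]
opening: 0.02
```

```bash
python3 -c "
from h import *
st(); print(bot.get_obs()['q'].round(2))"
```

```text
9.53 [ 0.4175  0.0015 -0.0146] [-178.32  -15.12   -1.07] F [-0.42  0.43 -0.4 ] M [-0.06  0.25 -0.02] op 0.02
[ -1.07 -30.62 -44.92  60.58   1.68 180.  ]
```

Joint 6 is at its 180° limit, so the tool can't yaw further clockwise this way, which explains the lost sideways moves. A half turn gives the same fingers, so I'll back off, raise and turn the tool 180°.

Call:
servo_tool([
  [[0, -0.088, -0.05, -0.9, 0, -1.2, 2], [0, -0.088, -0.1, -0.9, 0, -1.2, 2], [0, -0.088, -0.1, -0.5, 0, -1.2, 2], [0, 0, -0.124, 0, 0, 0, 2], [0, 0, -0.124, 0, 0, 0, 2], [0, 0, -0.124, 0, 0, 0, 2], [0, 0, -0.124, 0, 0, 0, 2], [0, 0, -0.124, 0, 0, 0, 2], [0, 0, -0.124, 0, 0, 0, 2], [0, 0, -0.124, 0, 0, 0, 2], [0, 0, -0.124, 0, 0, 0, 2], [0, 0, -0.124, 0, 0, 0, 2]],
])

```text
time: 10.53
ee_pos: [0.3862, 0.0013, 0.0154]
tcp_rot: [-179.9, -0.1, 77.5]
wrist_force: [0.4, 0.2, -0.0]
opening: 0.0202
```

```bash
python3 -c "
from h import *
st(); print(bot.get_obs()['q'].round(2)); plan((.39,0,.02),176,14,1)"
```

```text
10.53 [0.3862 0.0013 0.0154] [-1.7992e+02 -1.3000e-01  7.7550e+01] F [ 0.42  0.18 -0.02] M [-0.03  0.02  0.04] op 0.0202
[ 8.0000e-02 -1.7480e+01 -3.1010e+01  7.6520e+01  1.4000e-01  1.0254e+02]
tot turn [ 1.000e-03 -3.000e-03 -1.718e+00] tot shift [ 0.0038 -0.0013  0.0046]
[0.0, -0.0, -0.123] [-0.0, 0.03, -0.03]
```

Call:
servo_tool([
  [[0, 0, -0.124, 0, 0, 0, 2], [0, 0, -0.124, 0, 0, 0, 2], [0, 0, -0.124, 0, 0, 0, 2], [0, 0, -0.124, 0, 0, 0, 2], [0, 0, -0.124, 0, 0, 0, 2], [0, 0, -0.124, 0, 0, 0, 2], [0, 0, -0.124, 0, 0, 0, 2], [0, 0, -0.124, 0, 0, 0, 2], [0, 0, -0.124, 0, 0, 0, 2], [0, 0, -0.124, 0, 0, 0, 2], [0, 0, -0.124, 0, 0, 0, 2], [0, 0, -0.124, 0, 0, 0, 2]],
])

```text
time: 11.53
ee_pos: [0.3873, 0.0025, 0.0151]
tcp_rot: [179.9, -0.1, 163.5]
wrist_force: [0.2, 0.3, -0.1]
opening: 0.0202
```

```bash
python3 -c "
from h import *
st(); print(bot.get_obs()['q'].round(2)); plan((.39,0,.02),176,14,1)"
```

```text
11.53 [0.3873 0.0025 0.0151] [ 1.7985e+02 -8.0000e-02  1.6349e+02] F [ 0.2   0.28 -0.1 ] M [-0.    0.01 -0.04] op 0.0202
[  0.24 -17.33 -30.93  76.44   0.17  16.75]
tot turn [ 0.003 -0.001 -0.218] tot shift [ 0.0027 -0.0025  0.0049]
[0.0, -0.0, -0.016] [-0.02, -0.01, -0.03]
```

Call:
servo_tool([
  [[0, 0, -0.11, 0, -0.3, 0.4, 2], [0, 0, -0.11, 0, -0.25, 0.5, 2], [0, -0.088, 0, 0, 0, 0.6, 2], [0, -0.088, 0, 0, 0, 0.6, 2], [0, -0.088, 0, 0, 0, 0.6, 2], [0, 0, 0, 0, 0, 0.4, 2], [0, 0, 0, 0, 0, 0, 2]],
])

```text
time: 12.12
ee_pos: [0.3886, -0.0025, -0.0203]
tcp_rot: [179.9, 15.3, 177.3]
wrist_force: [0.7, 0.2, 0.1]
opening: 0.02
```

```bash
python3 - <<'E'
from h import *
b=imaging.camera("scene");cv2.imwrite("pics/s14.png",b);crop(b,200,150,60,45,13,"pics/s14c.png")
st(); print(bot.get_obs()['q'].round(2))
E
```

```text
12.17 [ 0.3885 -0.0025 -0.0201] [179.88  15.21 177.28] F [ 0.69  0.6  -0.49] M [ 0.02  0.25 -0.02] op 0.02
[  0.14 -35.85 -48.43  62.23  -0.63   2.76]
```

View pics/s14c.png

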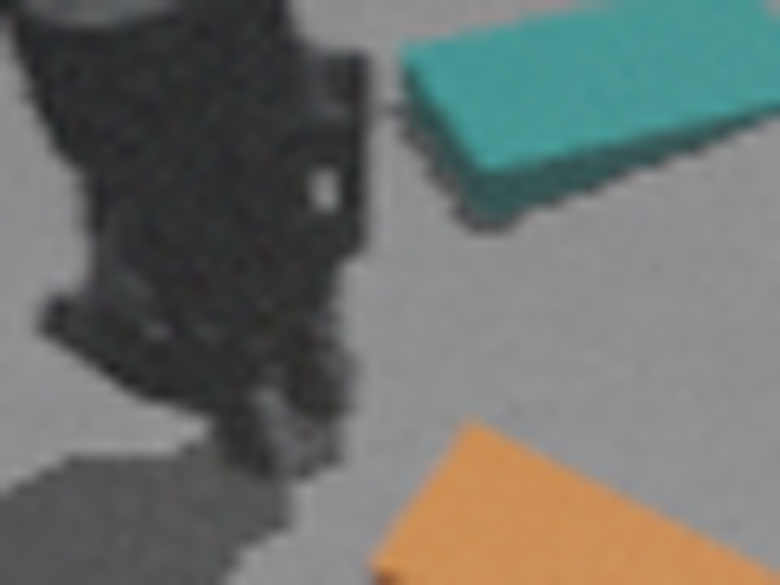

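Call:
servo_tool([
  [[0, 0, 0, -0.7, 0, 0, 2], [0, 0, 0, -0.63, 0, 0.1, 2], [0, 0, 0, -0.58, 0, 0.16, 2], [0, 0, 0, -0.58, 0, 0.16, 2], [0, 0, 0, -0.58, 0, 0.16, 2], [0, 0, 0, -0.48, 0, 0.13, 2], [0, 0, 0, -0.48, 0, 0.13, 2], [0, 0, 0, -0.48, 0, 0.13, 2], [0, 0, 0, 0, 0, 0, 2]],
])

```text
time: 12.92
ee_pos: [0.4435, -0.005, -0.0165]
tcp_rot: [179.9, 14.7, 177.3]
wrist_force: [0.4, 0.2, 0.6]
opening: 0.0202
```

```bash
python3 - <<'E'
from h import *
a=imaging.camera("top");cv2.imwrite("pics/t15.png",a);crop(a,190,160,100,75,8,"pics/t15c.png")
st();wedge(a); print(bot.get_obs()['q'].round(2))
E
```

```text
12.97 [ 0.443  -0.0049 -0.0166] [179.88  14.72 177.27] F [-0.23 -0.36 -0.44] M [-0.04  0.23 -0.03] op 0.02
wedge yaw -2.09 thin mid [ 0.5584 -0.014 ] thick mid [ 0.44   -0.0096] width 0.0597 len 0.1184
foot: ahead of thin end 0.0169  lateral of foot from wedge line 0.0017
[ -0.28 -25.59 -41.96  58.92  -0.5    2.37]
```

View pics/t15c.png

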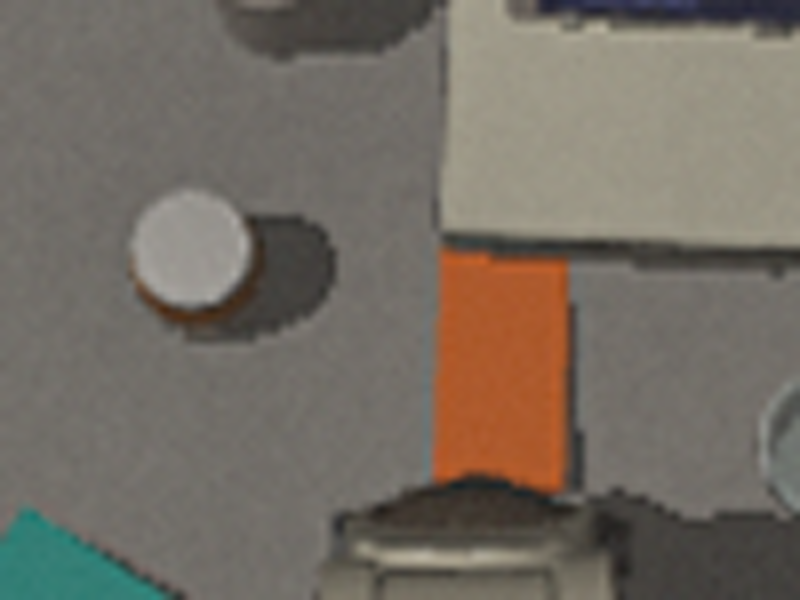

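The top view shows the wedge in line with the foot: yaw −2.1°, lateral error about 2 mm, its nose just going under the case at (245–261,192). I'll push straight on, then feel forward.

Call:
servo_tool([
  [[0, 0, 0, -0.48, 0, 0.13, 2], [0, 0, 0, -0.48, 0, 0.13, 2], [0, 0, 0, -0.48, 0, 0.13, 2], [0, 0, 0, -0.48, 0, 0.13, 2], [0, 0, 0, 0, 0, 0, 2]],
])

```text
time: 13.38
ee_pos: [0.4644, -0.0059, -0.0167]
tcp_rot: [179.9, 14.7, 177.3]
wrist_force: [-0.2, 0.1, 0.5]
opening: 0.0198
```

```bash
python3 - <<'E'
from h import *
a=imaging.camera("top");cv2.imwrite("pics/t16.png",a)
st();wedge(a); print(bot.get_obs()['joint_efforts'].round(2))
E
```

```text
13.43 [ 0.464  -0.006  -0.0168] [179.88  14.72 177.27] F [-0.08  0.6   0.17] M [0.02 0.2  0.04] op 0.0199
wedge yaw -1.38 thin mid [ 0.5584 -0.0135] thick mid [ 0.4621 -0.0111] width 0.0593 len 0.0963
foot: ahead of thin end 0.0169  lateral of foot from wedge line 0.001
[-1.000e-02 -2.429e+01  4.874e+01 -2.920e+00 -3.000e-02 -0.000e+00]
```

Call:
servo_tool([
  [[0, 0, 0, -0.3, 0, 0.08, 2], [0, 0, 0, -0.3, 0, 0.08, 2], [0, 0, 0, -0.25, 0, 0.07, 2]],
])

```text
time: 13.68
ee_pos: [0.4728, -0.0063, -0.0171]
tcp_rot: [179.9, 14.7, 177.3]
wrist_force: [-0.3, 0.1, -0.3]
opening: 0.0198
```

Call:
servo_tool([
  [[0, 0, 0, -0.25, 0, 0.07, 2]],
])

```text
time: 13.77
ee_pos: [0.4757, -0.0065, -0.0171]
tcp_rot: [179.9, 14.7, 177.3]
wrist_force: [-1.3, 0.2, 0.4]
opening: 0.0198
```

Call:
servo_tool([
  [[0, 0, 0, -0.25, 0, 0.07, 2]],
])

```text
time: 13.85
ee_pos: [0.4786, -0.0066, -0.0171]
tcp_rot: [179.9, 14.7, 177.3]
wrist_force: [-1.0, 0.4, 0.6]
opening: 0.0199
```

Call:
servo_tool([
  [[0, 0, 0, -0.2, 0, 0.05, 2]],
])

```text
time: 13.93
ee_pos: [0.481, -0.0067, -0.017]
tcp_rot: [179.9, 14.7, 177.3]
wrist_force: [-0.1, 0.3, 0.2]
opening: 0.0202
```

Call:
servo_tool([
  [[0, 0, 0, -0.2, 0, 0.05, 2]],
])

```text
time: 14.02
ee_pos: [0.4832, -0.0069, -0.017]
tcp_rot: [179.9, 14.7, 177.3]
wrist_force: [-0.4, -0.8, 0.7]
opening: 0.0198
```

Call:
servo_tool([
  [[0, 0, 0, -0.2, 0, 0.05, 2]],
])

```text
time: 14.1
ee_pos: [0.4855, -0.007, -0.017]
tcp_rot: [179.9, 14.7, 177.3]
wrist_force: [-0.9, -0.1, 0.6]
opening: 0.0202
```

Call:
servo_tool([
  [[0, 0, 0, -0.2, 0, 0.05, 2]],
])

```text
time: 14.18
ee_pos: [0.4878, -0.0071, -0.017]
tcp_rot: [179.9, 14.7, 177.3]
wrist_force: [-0.5, -1.1, 0.5]
opening: 0.02
```

Call:
servo_tool([
  [[0, 0, 0, -0.2, 0, 0.05, 2]],
])

```text
time: 14.27
ee_pos: [0.49, -0.0072, -0.017]
tcp_rot: [179.9, 14.7, 177.3]
wrist_force: [-0.5, 0.4, 1.1]
opening: 0.0201
```

```bash
python3 - <<'E'
from h import *
a=imaging.camera("top");cv2.imwrite("pics/t17.png",a);crop(a,190,160,100,75,8,"pics/t17c.png")
b=imaging.camera("scene");cv2.imwrite("pics/s17.png",b);crop(b,190,130,90,67,8,"pics/s17c.png")
st();wedge(a); print(bot.get_obs()['joint_efforts'].round(2))
E
```

```text
14.37 [ 0.4902 -0.0072 -0.017 ] [179.88  14.69 177.27] F [-0.36  0.76  0.23] M [0.03 0.2  0.01] op 0.0199
wedge yaw -1.33 thin mid [ 0.5584 -0.0135] thick mid [ 0.4954 -0.012 ] width 0.0594 len 0.063
foot: ahead of thin end 0.0169  lateral of foot from wedge line 0.001
[-1.000e-02 -2.855e+01  4.842e+01 -2.850e+00 -2.000e-02 -0.000e+00]
```

View pics/s17c.png

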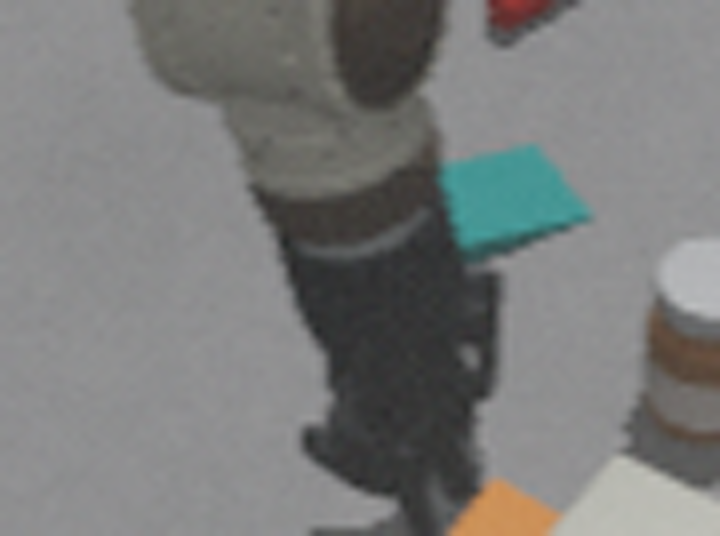

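View pics/t17c.png

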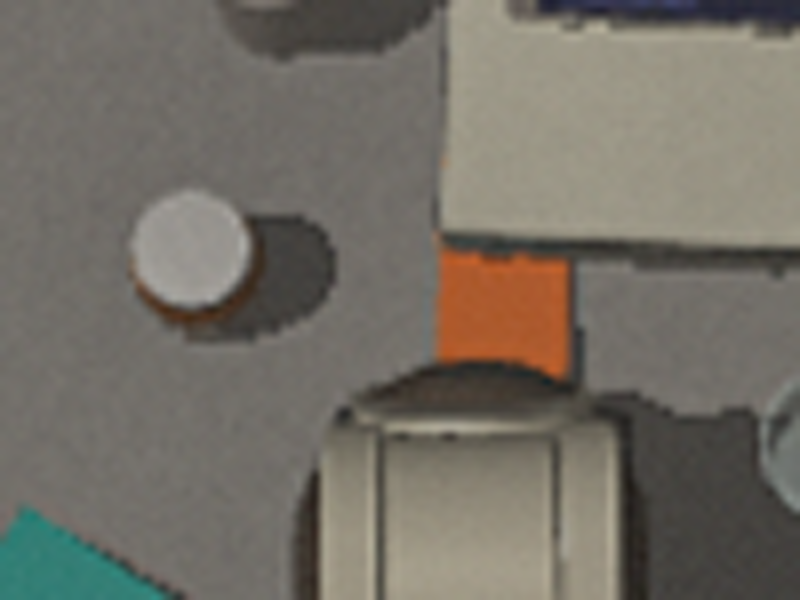

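Call:
servo_tool([
  [[0, 0, 0, -0.2, 0, 0.05, 2]],
])

```text
time: 14.45
ee_pos: [0.492, -0.0073, -0.0171]
tcp_rot: [179.9, 14.7, 177.3]
wrist_force: [-0.9, -0.6, 1.0]
opening: 0.0198
```

Call:
servo_tool([
  [[0, 0, 0, -0.2, 0, 0.05, 2]],
])

```text
time: 14.53
ee_pos: [0.4942, -0.0074, -0.017]
tcp_rot: [179.9, 14.7, 177.3]
wrist_force: [-0.6, -0.6, 0.2]
opening: 0.02
```

Call:
servo_tool([
  [[0, 0, 0, -0.2, 0, 0.05, 2]],
])

```text
time: 14.62
ee_pos: [0.4964, -0.0075, -0.017]
tcp_rot: [179.9, 14.7, 177.3]
wrist_force: [-0.8, -0.3, 0.2]
opening: 0.0199
```

Call:
servo_tool([
  [[0, 0, 0, -0.2, 0, 0.05, 2]],
])

```text
time: 14.7
ee_pos: [0.4987, -0.0076, -0.017]
tcp_rot: [179.9, 14.7, 177.3]
wrist_force: [-0.2, 0.2, -0.7]
opening: 0.02
```

Call:
servo_tool([
  [[0, 0, 0, -0.2, 0, 0.05, 2]],
])

```text
time: 14.78
ee_pos: [0.5009, -0.0077, -0.017]
tcp_rot: [179.9, 14.7, 177.3]
wrist_force: [-1.0, 0.1, -0.2]
opening: 0.0204
```

```bash
python3 - <<'E'
from h import *
a=imaging.camera("top");cv2.imwrite("pics/t18.png",a);crop(a,220,160,75,56,10,"pics/t18c.png")
st()
E
```

```text
14.83 [ 0.5012 -0.0077 -0.017 ] [179.88  14.68 177.27] F [-0.42 -0.1  -0.35] M [-0.04  0.34  0.03] op 0.0201
```

View pics/t18c.png

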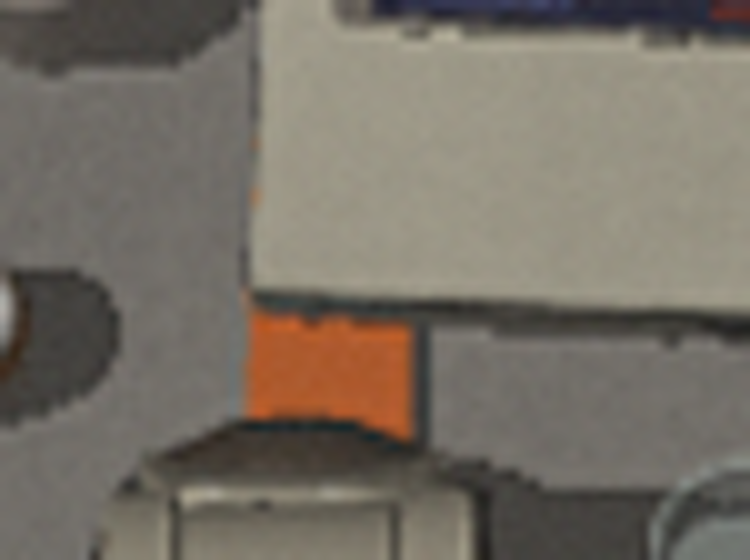

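Call:
servo_tool([
  [[0, 0, 0, -0.15, 0, 0.04, 2]],
])

```text
time: 14.92
ee_pos: [0.5025, -0.0078, -0.0171]
tcp_rot: [179.9, 14.6, 177.3]
wrist_force: [-5.9, -0.2, 3.2]
opening: 0.0201
```

Call:
servo_tool([
  [[0, 0, 0, -0.15, 0, 0.04, 2]],
])

```text
time: 15.0
ee_pos: [0.5037, -0.0078, -0.0173]
tcp_rot: [179.9, 14.6, 177.3]
wrist_force: [-7.4, 0.8, 5.8]
opening: 0.0199
```

Call:
servo_tool([
  [[0, 0, 0, -0.15, 0, 0.04, 2]],
])

```text
time: 15.08
ee_pos: [0.5045, -0.0078, -0.0174]
tcp_rot: [179.9, 14.5, 177.3]
wrist_force: [-10.0, 1.4, 7.9]
opening: 0.0198
```

Call:
servo_tool([
  [[0, 0, 0, -0.15, 0, 0.04, 2]],
])

```text
time: 15.17
ee_pos: [0.5051, -0.0078, -0.0176]
tcp_rot: [179.9, 14.3, 177.3]
wrist_force: [-11.3, 0.8, 8.5]
opening: 0.0198
```

The force rose sharply to about 11 N, so the foot is met. I'll back off at once and look.

Call:
servo_tool([
  [[0, 0, 0, 0.4, 0, -0.1, 2], [0, 0, 0, 0.4, 0, -0.1, 2], [0, 0, 0, 0.4, 0, -0.1, 2], [0, 0, 0, 0, 0, 0, 2]],
])

```text
time: 15.5
ee_pos: [0.4923, -0.0072, -0.0176]
tcp_rot: [179.9, 14.4, 177.3]
wrist_force: [-0.2, 0.5, 0.3]
opening: 0.0203
```

```bash
python3 - <<'E'
from h import *
a=imaging.camera("top");cv2.imwrite("pics/t19.png",a);crop(a,190,110,150,112,5,"pics/t19c.png")
b=imaging.camera("scene");cv2.imwrite("pics/s19.png",b);crop(b,190,140,150,140,5,"pics/s19c.png")
st()
# shift of analyser features vs start: phase correlation/ECC on deck patches
for n,box in(("top",(245,120,84,74)),("scene",(225,188,100,85))):
    A=cv2.cvtColor(cv2.imread(f"pics/{n}0.png"),6).astype(np.float32);B=cv2.cvtColor(a if n=="top" else b,6).astype(np.float32)
    x,y,w,h=box;W=np.eye(2,3,dtype=np.float32)
    cc,W=cv2.findTransformECC(A[y:y+h,x:x+w],B[y:y+h,x:x+w],W,cv2.MOTION_EUCLIDEAN,(3,200,1e-6),None,3); print(n,cc,W.round(4).tolist())
E
```

```text
15.6 [ 0.4929 -0.0073 -0.0174] [179.88  14.4  177.27] F [0.44 0.39 0.18] M [0.   0.2  0.06] op 0.0202
top 0.9978562507990213 [[1.0, -0.0007999999797903001, 0.08250000327825546], [0.0007999999797903001, 1.0, -0.09369999915361404]]
scene 0.9228336403136935 [[1.0, 0.006000000052154064, -0.16099999845027924], [-0.006000000052154064, 1.0, 0.6154000163078308]]
```

View pics/s19c.png

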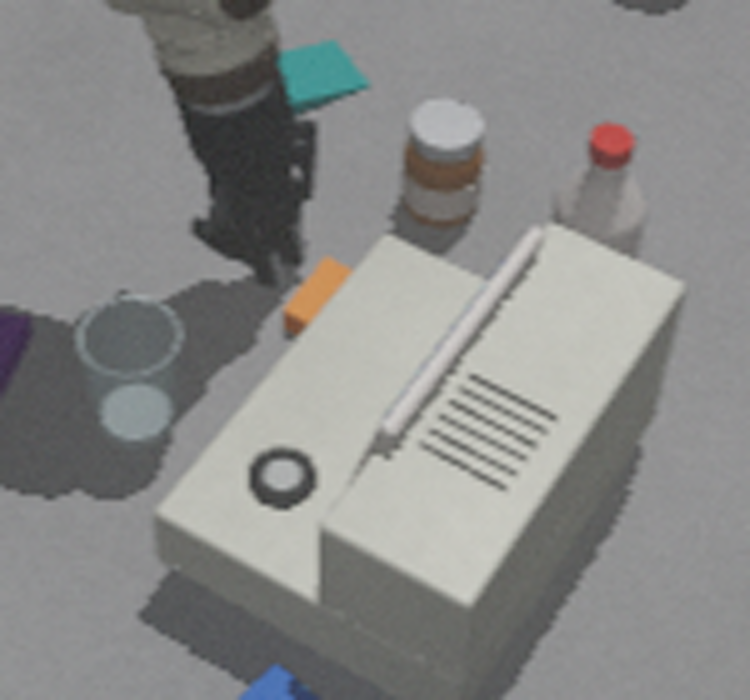

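View pics/t19c.png

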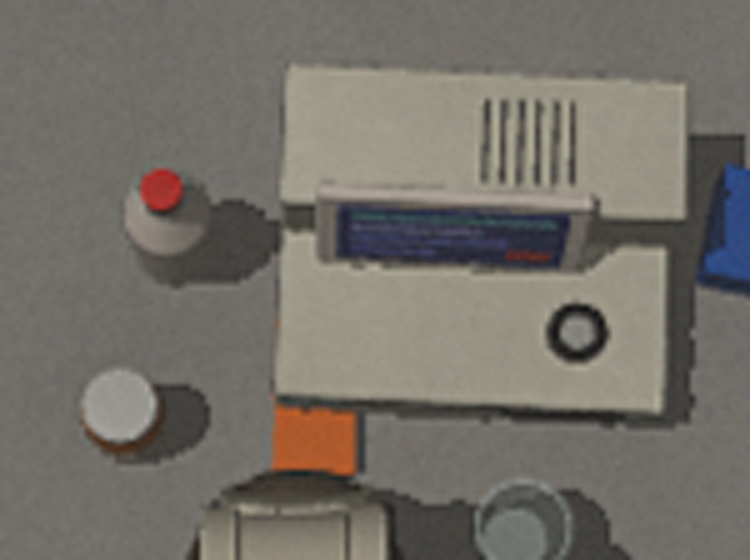

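The analyser hasn't moved (top-view shift about 0.1 px), the jar and beaker are where they were, and the wedge sits under the front left corner, its thick end showing at top (245–261,192–204). Now I'll rise, stand the tool upright, shut the fingers and hover above the corner.

Call:
servo_tool([
  [[0, 0, 0, 0.9, 0, -0.2, 1], [0, 0, 0, 0.4, 0, -1.5, 0], [0, 0, 0, -0.8, 0, -2.8, 0], [0, 0.085, 0, -0.6, 0, -2.9, 0], [0, 0.085, 0, -0.3, 0, -3, 0], [0, 0.085, 0, 0, 0, -1.5, 0], [0, 0, 0, -1, 0, 0, 0], [0, 0, 0, -2, -0.1, 0, 0], [0, 0, 0, -2, -0.1, 0, 0], [0, 0, 0, 0, 0, 0, 0]],
])

```text
time: 16.43
ee_pos: [0.5218, -0.011, 0.1032]
tcp_rot: [179.9, -0.8, 177.3]
wrist_force: [-0.4, -0.6, -0.1]
opening: 0.0001
```

```bash
python3 - <<'E'
from h import *
st(); plan((.577,-.015,.09),177.3,4,1); print(bot.get_obs()['q'].round(1))
b=imaging.camera("scene");cv2.imwrite("pics/s20.png",b);crop(b,190,100,150,140,5,"pics/s20c.png")
E
```

```text
16.43 [ 0.5218 -0.011   0.1032] [179.88  -0.79 177.32] F [-0.36 -0.61 -0.1 ] M [ 0.03 -0.06 -0.05] op 0.0001
tot turn [ 0.002 -0.014  0.   ] tot shift [ 0.0552 -0.004  -0.0132]
[0.001, -0.003, 0.0] [-1.39, -0.04, 0.31]
[-1.3  1.2 -4.8 84.8  0.1  1.4]
```

View pics/s20c.png

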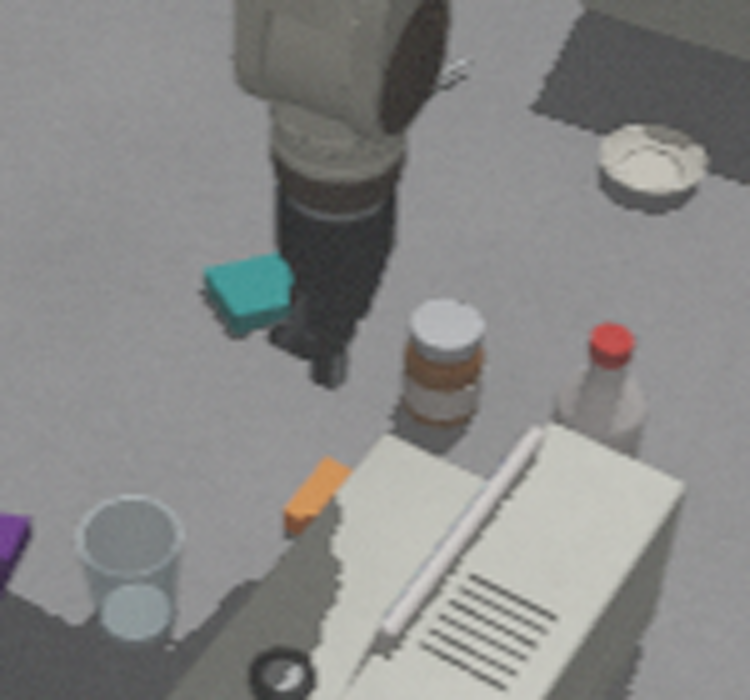

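Call:
servo_tool([
  [[0, 0, 0, -1.4, -0.05, 0.1, 0], [0, 0, 0, -1.4, -0.05, 0.1, 0], [0, -0.007, 0, -1.4, -0.05, 0.1, 0], [0, -0.007, 0, -1.3, -0.05, 0.1, 0], [0, 0, 0, 0, 0, 0, 0]],
])

```text
time: 16.9
ee_pos: [0.5745, -0.0153, 0.0982]
tcp_rot: [179.9, -0.1, 177.3]
wrist_force: [0.2, -0.3, 0.1]
opening: -0.0001
```

```bash
python3 - <<'E'
from h import *
st()
b=imaging.camera("scene");cv2.imwrite("pics/s21.png",b);crop(b,220,150,75,60,10,"pics/s21c.png")
g=lambda p:((proj('scene',p)-[220,150]+.5)*10-.5).round(0)
o=bot.get_obs()['ee_pos']
print('press px',g((.5837,-.0194,.08)),'corner',g((.5604,.0072,.08)),'tcp',g(o),'tcp+25',g(o+[0,0,.025]), 'tcp dropped to deck',g([o[0],o[1],.08]))
E
```

```text
16.9 [ 0.5745 -0.0153  0.0982] [ 1.7988e+02 -1.0000e-01  1.7732e+02] F [ 0.18 -0.28  0.14] M [ 0.02 -0.01 -0.01] op -0.0001
press px [502. 448.] corner [477. 373.] tcp [483. 394.] tcp+25 [486. 345.] tcp dropped to deck [481. 429.]
```

View pics/s21c.png

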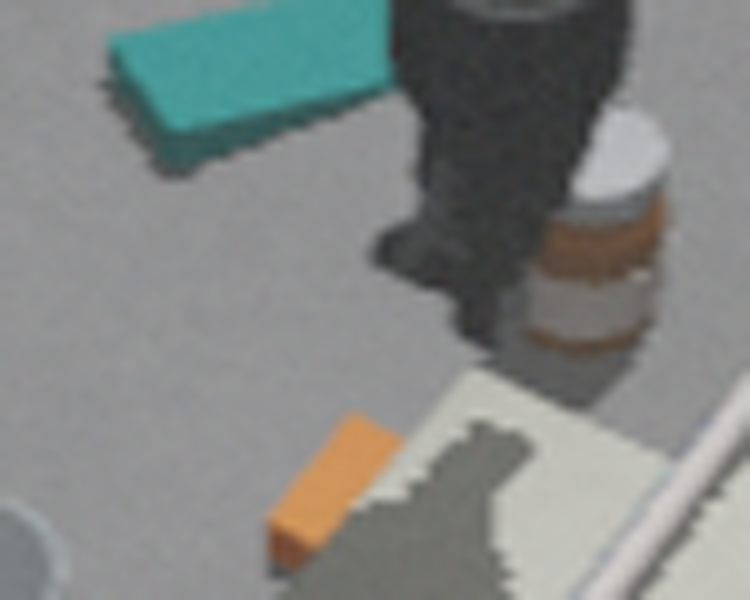

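The tip is at scene (268.5,183) and its shadow on the deck at (269.5,193). The press point should appear near (270,195). I'll shift slightly ahead and right, and lower to just above the deck.

Call:
servo_tool([
  [[0, 0, 0, -0.25, -0.2, 1, 0], [0, 0, 0, -0.25, -0.2, 1, 0], [0, 0, 0, 0, 0, 1, 0], [0, 0, 0, 0, 0, 0.2, 0], [0, 0, 0, 0, 0, 0, 0]],
])

```text
time: 17.37
ee_pos: [0.5758, -0.0197, 0.0628]
tcp_rot: [179.9, -0.3, 177.3]
wrist_force: [-0.8, 0.3, -0.1]
opening: -0.0
```

```bash
python3 - <<'E'
from h import *
st()
b=imaging.camera("scene");cv2.imwrite("pics/s22.png",b);crop(b,220,150,75,60,10,"pics/s22c.png")
E
```

```text
17.37 [ 0.5758 -0.0197  0.0628] [179.88  -0.26 177.32] F [-0.76  0.34 -0.15] M [-0.01 -0.03  0.05] op -0.0
```

View pics/s22c.png

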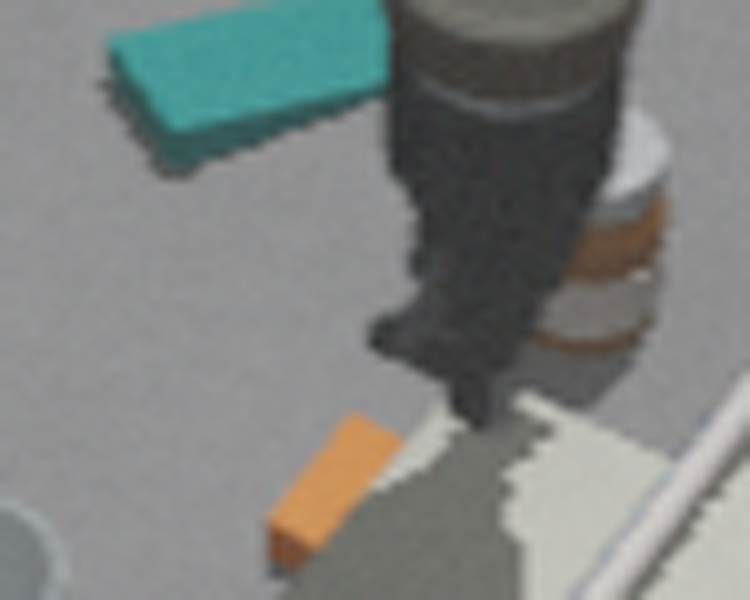

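Call:
servo_tool([
  [[0, 0, 0, -0.35, -0.15, 0, 0], [0, 0, 0, -0.35, -0.15, 0.1, 0], [0, 0, 0, 0, 0, 0.2, 0]],
])

```text
time: 17.67
ee_pos: [0.5833, -0.0232, 0.0607]
tcp_rot: [179.9, -0.2, 177.3]
wrist_force: [0.7, -0.3, 0.2]
opening: -0.0001
```

Call:
servo_tool([
  [[0, 0, 0, 0, 0, 0.2, 0]],
])

```text
time: 17.75
ee_pos: [0.5837, -0.0233, 0.0588]
tcp_rot: [179.9, -0.2, 177.3]
wrist_force: [-0.9, -0.1, -0.0]
opening: 0.0002
```

Call:
servo_tool([
  [[0, 0, 0, 0, 0, 0.15, 0]],
])

```text
time: 17.83
ee_pos: [0.584, -0.0233, 0.0573]
tcp_rot: [179.9, -0.2, 177.3]
wrist_force: [-0.4, -0.0, -0.1]
opening: 0.0003
```

Call:
servo_tool([
  [[0, 0, 0, 0.1, 0.05, 0.12, 0]],
])

```text
time: 17.92
ee_pos: [0.5831, -0.0229, 0.0559]
tcp_rot: [179.9, -0.1, 177.3]
wrist_force: [0.4, 0.3, -0.3]
opening: -0.0002
```

Call:
servo_tool([
  [[0, 0, 0, 0.05, 0, 0.12, 0]],
])

```text
time: 18.0
ee_pos: [0.5825, -0.0228, 0.0546]
tcp_rot: [179.9, -0.1, 177.3]
wrist_force: [0.3, 0.2, 1.1]
opening: -0.0003
```

Call:
servo_tool([
  [[0, 0, 0, 0, 0, 0.12, 0]],
])

```text
time: 18.08
ee_pos: [0.5824, -0.0227, 0.0533]
tcp_rot: [179.9, -0.2, 177.3]
wrist_force: [0.5, -0.7, -0.5]
opening: -0.0002
```

```bash
python3 - <<'E'
from h import *
st()
b=imaging.camera("scene");cv2.imwrite("pics/s23.png",b);crop(b,220,150,75,60,10,"pics/s23c.png")
E
```

```text
18.08 [ 0.5824 -0.0227  0.0533] [ 1.7987e+02 -1.5000e-01  1.7733e+02] F [ 0.55 -0.68 -0.46] M [ 0.04 -0.02 -0.01] op -0.0002
```

View pics/s23c.png

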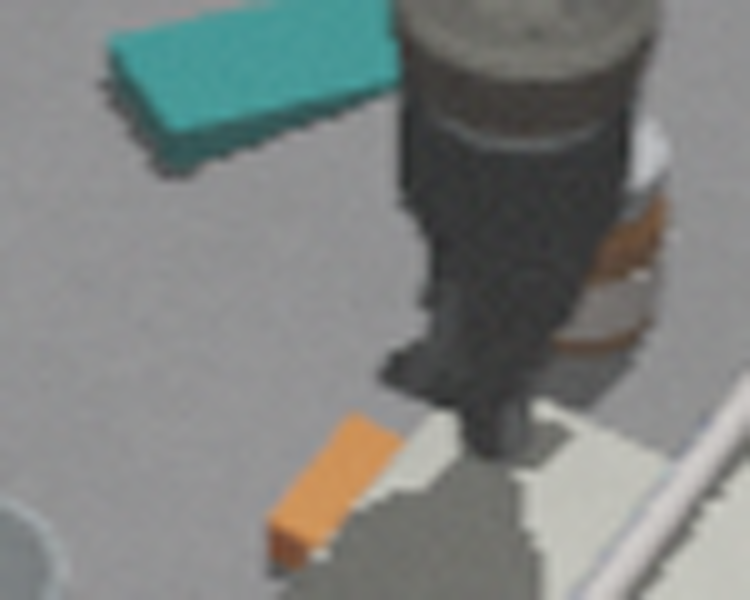

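The fingertips are now at about (269.5,194), right at the press point (269–270,195) and a few mm above the deck.

Call:
servo_tool([
  [[0, 0, 0, 0, 0, 0.12, 0]],
])

```text
time: 18.22
ee_pos: [0.5823, -0.0226, 0.0519]
tcp_rot: [179.9, -0.2, 177.3]
wrist_force: [0.5, -0.3, 0.9]
opening: -0.0004
```

Call:
servo_tool([
  [[0, 0, 0, 0, 0, 0.1, 0]],
])

```text
time: 18.3
ee_pos: [0.5823, -0.0226, 0.0509]
tcp_rot: [179.9, -0.2, 177.3]
wrist_force: [-0.1, -0.5, -0.1]
opening: -0.0006
```

Call:
servo_tool([
  [[0, 0, 0, 0, 0, 0.1, 0]],
])

```text
time: 18.38
ee_pos: [0.5823, -0.0226, 0.0499]
tcp_rot: [179.9, -0.1, 177.3]
wrist_force: [-2.8, 0.1, 10.3]
opening: -0.0003
```

Call:
servo_tool([
  [[0, 0, 0, 0, 0, 0, 0], [0, 0, 0, 0, 0, 0, 0]],
])

```text
time: 18.55
ee_pos: [0.5823, -0.0226, 0.05]
tcp_rot: [179.9, -0.1, 177.3]
wrist_force: [-1.1, -0.4, 0.1]
opening: -0.0
```

```bash
python3 - <<'E'
from h import *
st()
a=imaging.camera("top");cv2.imwrite("pics/t24.png",a);crop(a,190,110,150,112,5,"pics/t24c.png")
b=imaging.camera("scene");cv2.imwrite("pics/s24.png",b);crop(b,190,140,150,140,5,"pics/s24c.png")
st()
A=cv2.cvtColor(cv2.imread("pics/top0.png"),6).astype(np.float32);B=cv2.cvtColor(a,6).astype(np.float32)
x,y,w,h=245,120,84,45;W=np.eye(2,3,dtype=np.float32)
print(cv2.findTransformECC(A[y:y+h,x:x+w],B[y:y+h,x:x+w],W,cv2.MOTION_EUCLIDEAN,(3,200,1e-6),None,3))
A=cv2.cvtColor(cv2.imread("pics/scene0.png"),6).astype(np.float32);B=cv2.cvtColor(b,6).astype(np.float32)
x,y,w,h=262,185,66,95;W=np.eye(2,3,dtype=np.float32)
print(cv2.findTransformECC(A[y:y+h,x:x+w],B[y:y+h,x:x+w],W,cv2.MOTION_EUCLIDEAN,(3,200,1e-6),None,3))
E
```

```text
18.55 [ 0.5823 -0.0226  0.05  ] [ 1.7987e+02 -1.4000e-01  1.7734e+02] F [-1.13 -0.36  0.06] M [-0.01  0.06 -0.02] op -0.0
18.65 [ 0.5823 -0.0226  0.05  ] [ 1.7987e+02 -1.3000e-01  1.7734e+02] F [-0.18  0.83  1.02] M [-0.02 -0.    0.01] op -0.0001
(0.6849899166450057, array([[ 0.9998041 ,  0.01979342,  0.08966842],
       [-0.01979342,  0.9998041 ,  0.9926327 ]], dtype=float32))
(0.8408861630993598, array([[ 9.9999970e-01,  7.4666075e-04,  1.6581722e-01],
       [-7.4666075e-04,  9.9999970e-01,  3.3300507e-01]], dtype=float32))
```

View pics/s24c.png

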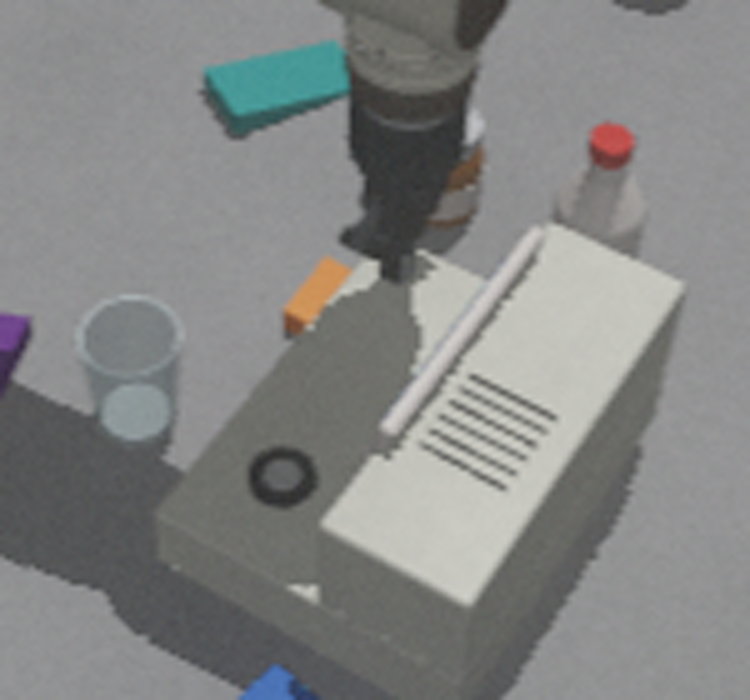

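View pics/t24c.png

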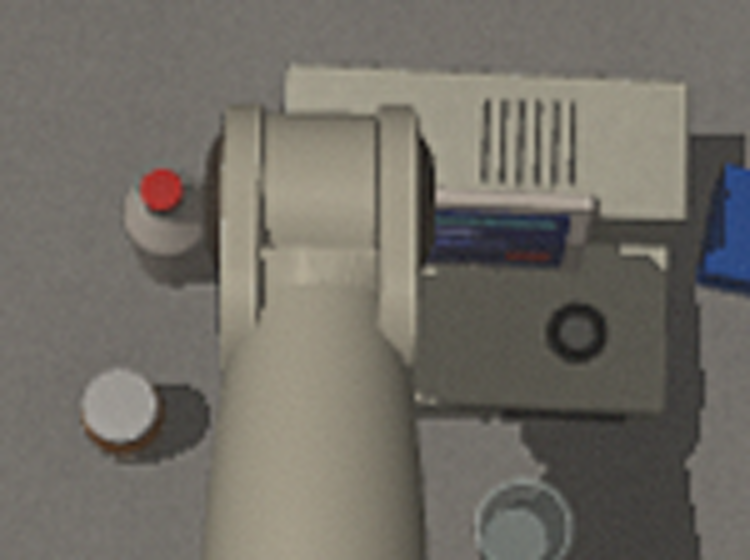

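The analyser, jar, beaker, bottle and box are unmoved in both views. The touch at z ≈ 0.050 gave 10 N within 1 mm, so nothing dips, and holding pose let the force fall off. I'll press again and hold.

Call:
servo_tool([
  [[0, 0, 0, 0, 0, 0.08, 0]],
])

```text
time: 18.73
ee_pos: [0.5824, -0.0225, 0.0498]
tcp_rot: [179.9, -0.1, 177.3]
wrist_force: [-3.4, 1.1, 11.1]
opening: -0.0002
```

```bash
python3 - <<'E'
from h import *
st()
for i in range(4): imaging.camera("scene"); st()
E
```

```text
18.73 [ 0.5824 -0.0225  0.0498] [ 1.7987e+02 -1.1000e-01  1.7734e+02] F [-3.44  1.08 11.1 ] M [ 0.11  0.92 -0.  ] op -0.0002
18.78 [ 0.5823 -0.0225  0.0499] [ 1.7987e+02 -1.1000e-01  1.7734e+02] F [-2.76  0.57  4.45] M [ 0.03  0.5  -0.01] op -0.0001
18.83 [ 0.5823 -0.0226  0.0499] [ 1.7987e+02 -1.0000e-01  1.7733e+02] F [-2.27  0.16  5.88] M [ 0.04  0.51 -0.05] op -0.0001
18.88 [ 0.5823 -0.0226  0.0498] [ 1.7987e+02 -1.1000e-01  1.7733e+02] F [-2.85 -0.51  6.3 ] M [ 0.06  0.46 -0.02] op 0.0001
18.93 [ 0.5823 -0.0226  0.0499] [ 1.7987e+02 -1.1000e-01  1.7734e+02] F [-2.43 -0.09  5.38] M [ 0.02  0.56 -0.03] op -0.0
```

```bash
python3 - <<'E'
from h import *
st(); print(bot.job_done())
E
```

```text
18.93 [ 0.5823 -0.0226  0.0499] [ 1.7987e+02 -1.1000e-01  1.7734e+02] F [-2.43 -0.09  5.38] M [ 0.02  0.56 -0.03] op -0.0
the job is handed in; nothing more can be done
None
```

I pushed the orange wedge thin end first under the front left foot until the foot bore on it. I then shut the fingers and handed in while pressing on the deck above that foot, at 18.9 s of the 51 s allowed.

**Last checks**
- **Press:** the steady force was about 5.5 N down. The first touch built to 10 N within 1 mm of travel, so the corner no longer dips.
- **Analyser:** after the push the top view showed a shift of about 0.1 px, under 0.3 mm. While pressing, the arm hid part of it and the image match was poor. By eye it had not moved.
- **Other things:** the beaker, jar, bottle and box looked unmoved in the last pictures. I did not check the screwdriver, notebook and dish one by one.

**What disagreed or went less well**
- **Push force:** it peaked at about 11 N, more than I meant but under the 15 N that would shove the analyser. The wedge may be a few tenths of a millimetre too far in. I judged level by force and pictures only, and did not try the other corners for rocking.
- **Reported tool height:** the reported tool point lay about 30 mm below the real fingertips, so I worked from pictures and forces.
- **Camera views:** the two views differed by up to about 8 mm in x or y, so the press point is good to several millimetres.
- **Joint 6:** it reached its 180° limit while I was lining the wedge up, so I turned the gripper half round and went on.

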